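# Glue-up in the ratchet bench clamp

### The arm

A 6-joint arm with a two-finger parallel gripper is mounted at the origin on the work surface. World frame = base frame: x ahead of the robot, y to its left, z up, the work surface at z = 0. Lengths are in m, angles in rad, forces in N, time in s.
With the tool pointing down it reaches from about 0.35 to 0.775 m from the base axis. Payload 5.5 kg.
Tool frame: the origin (TCP) lies between the finger pads; the fingertips stand 8 mm ahead of it and the grasp point (between the pads) lies 11 mm behind it; z points along the fingers, y is the line along which they close (so a half turn about z gives the same grasp; the last joint's range is limited). The gripper opens to 85 mm and grips with 20 to 120 N. Pads are 22 mm wide; open, the fingers measure 114 mm over their backs; the gripper's body (76 mm by 85 mm) begins 54 mm behind the grasp point. The pads swing forward as they close: fully open they stand 13 mm farther back than shut.
Start: joints at [-1.359, 0.313, 0.046, 1.304, 0, 1.431], TCP at [0.198, -0.54, 0.239] pointing down, gripper open.
Joint ranges: [-2.76, 2.76], [-0.86, 1.69], [-1.03, 1.26], [-2.2, 2.34], [-1.47, 1.5], [-3.14, 3.14]. Speed limits (rad/s): [2.57, 2.57, 3.14, 3.14, 3.14, 3.14].

### API

Orientations are given as a unit quaternion [w, x, y, z].
In Python, from workcell import status, vision, job gives the robot as it stands. The module is installed in compiled form; this text tells all that it offers.
- The arm moves only by the tool apply_moves, never from a script. Its argument "moves" is one flat list of numbers, 6 for each row, row after row: the shift along the world's x, y, z in units of 25 mm (1.0 is 25 mm), then the turn, a rotation vector about the world's x, y, z in rad. In form: [x, y, z, rx, ry, rz, x, y, z, rx, ry, rz, ...]. A call has 1 to 20 rows; each row is the pose to reach, as a shift and turn from the pose commanded when the call began; what a row does not reach only later rows make up. A row lasts 1/12 s, in which the tool goes at most 41.7 mm and 7.16 degrees, less where a joint would pass 70% of its speed; a pose out of reach is approached as far as the arm can. A call with a gripper value outside its range is refused whole. "claw" is the opening in per cent of the stroke, from 0 (shut) to 100 (fully open), set as the call begins (left out, the last holds). The fingers move at their own pace and stop on an object; "newtons" is the grip in N (left out, the last holds). Time passes only in rows, so rows that repeat a pose let the fingers close. It gives the time, the measured TCP pose, the force, the opening and the grip force at its end, in the units of the state.
- status.get_state(): the state, without advancing time (a new reading comes with each control period).
- vision.read_camera(name): name is "side" or "top" or "wrist"; returns a dict with "image" (384x512x3 uint8, blue, green, red), "camera_matrix" (3x3 intrinsics, pixels), "dist_coeffs" ([k1, k2, p1, p2, k3] as OpenCV has them; the pictures are not rectified), "camera_from_world" (4x4, takes a point from world to camera coordinates). Camera axes: x right, y down, z forward; pixel columns grow to the right and rows downward; lengths in m; the calibration is good to about 2 mm. A picture is of the moment at which its call begins. There is no depth.
- job.hand_in(): hands the job in; it is judged then, once.
The state is a dict: "clock": time; "joint_pos": joint angles; "qvel": joint speeds; "tau": joint torques, N m; "tcp_pos": TCP position; "orientation": TCP orientation; "wrist_force": force on the tool from outside, world axes, zero at the start; "ft_torque": the same for the moment, N m; "finger_gap": finger opening in m; "grip_force": force on a finger pad.
Only numpy, scipy, OpenCV 4.12 (cv2) and the standard library are available. Lean on these libraries where they do the work, as an engineer would, in place of code of your own. Each camera call takes 0.05 s, during which the arm holds its last target. There are 200 camera calls.

### The job

On the craft table, empty the ratchet clamp: hold its thumb release in while you slide the jaw all the way back, then lay the finished wooden blank flat in the tray. Lay every loose square bar side by side on the clamp's bed between jaw and stop, across the clamp and in its middle, then squeeze the trigger again and again until the jaw grips the whole row firmly, and let go. Do not disturb the elephant, the glue bottle or the pencil pot.

Things in the scene. Friction and masses are not known exactly. Their poses are not given: they have to be found in the camera images.
- clamp: Ratchet bench clamp, screwed down on a plywood base 330 x 96 x 12 mm; origin on the table, z up. Its x axis runs along the clamp from the trigger head (x -215 to -135 mm, 46 mm high) past the sliding jaw to the fixed stop. Bed: the base's top, 12 mm up, open on both sides; parts lie on it between jaw pad and stop at y = 0. A toothed bar (20 to 32 mm up) sticks out behind the head to x = -285 mm.
- stop_face (a point): Foot of the face of the fixed stop, at bed height (clamp x = +90 mm, y = 0, z = 12 mm). The stop is a dark steel block 44 mm wide (y), 20 mm thick, top 50 mm above the table.
- jaw (a joint): Travel of the sliding jaw, m: 0 = all the way back (120 mm between pad and stop), 0.092 = farthest towards the stop. The free pad's face is at clamp x = -30 mm + travel, so the gap is 120 mm - travel. A ratchet (6 mm teeth) lets it go towards the stop only; it goes back only while the release is held in, then slides at about 2 N plus drag.
- carriage_grip (a point): Pinch point on the jaw carriage, 68 mm above the table; moves with the jaw (clamp x = -80 mm + travel, y = -1 mm). The carriage's upright black grip (34 mm along x, faces at y = -17 and +8 mm, 38 to 85 mm above the table) has the release plate on its +y side; pinched along the clamp's y, the two are 38 mm wide free, 32 mm with the release fully in. The part below 38 mm is 34 mm wide.
- release (a joint): Thumb release, m pressed in (towards the clamp's -y): 0 = free, jaw locked; over 0.003 frees the jaw; 0.006 = fully in. An aluminium plate (28 mm along x, 48 to 85 mm above the table) on the +y side of the carriage; spring of 1 to 2 N, stiffer while the jaw is loaded. Hold it in while the jaw is drawn back.
- pad_face (a point): Middle of the face of the black rubber jaw pad (44 mm wide along y, 14 to 40 mm above the table).
- pad (a joint): How far the sprung pad is pressed back into the jaw, m: 0 = free, 0.020 = fully in; 0.9 N per mm. The grip is firm over 0.008, read with the trigger let go. Repeated full squeezes end at 0.010 to 0.017, where a built-in limiter (about 18 N) stops the advance.
- trigger (a joint): Squeeze of the trigger, m: 0 = let go, 0.016 = full. Aluminium bar, 10 mm thick, 26 mm wide, 48 to 115 mm above the table, slides to clamp +x, to the handle; rear face at x = -182 mm when free. Width over handle and trigger 44 mm free, 28 mm squeezed. 5 to 7 N idle, up to 28 N when tight; the first 3 mm or more are idle; squeeze fully. A full squeeze moves the jaw 6 to 12 mm; it springs back.
- squeeze_point (a point): Midway between the outer faces of handle and fully squeezed trigger (clamp x = -152 mm, y = 0), 92 mm above the table; squeeze along the clamp's x. Fingers that close evenly, centred here, must open over 60 mm to straddle handle and free trigger. The carriage is never nearer than x = -100 mm.
- blank: The finished blank: three beech bars glued into one flat block, 48 (x) x 60 (y) x 16 mm, 34 g; origin at its centre. At the start it lies on the bed between pad and stop with the jaw closed up to it, its y across the clamp.
- tray: Low wooden tray, fixed: 150 (x) x 110 (y) x 15 mm, walls and floor 5 mm; origin under its centre, z up.
- elephant: Bystander: standing wooden elephant figure, about 100 mm long, 88 mm tall. Leave alone.
- glue: Bystander: white glue bottle with orange nozzle, 56 mm across, 150 mm tall. Leave alone.
- pot: Bystander: white pot with pencils, 72 mm across, 170 mm tall. Leave alone.
- bar0: Loose square beech bar, 16 x 60 x 16 mm, its length along its own y, 12 g; origin at its centre. Lies on the table beyond the clamp; all bars are alike, three to five are there (None: not there).
- bar1: Loose square beech bar, 16 x 60 x 16 mm, its length along its own y, 12 g; origin at its centre. Lies on the table beyond the clamp; all bars are alike, three to five are there (None: not there).
- bar2: Loose square beech bar, 16 x 60 x 16 mm, its length along its own y, 12 g; origin at its centre. Lies on the table beyond the clamp; all bars are alike, three to five are there (None: not there).
- bar3: Loose square beech bar, 16 x 60 x 16 mm, its length along its own y, 12 g; origin at its centre. Lies on the table beyond the clamp; all bars are alike, three to five are there (None: not there).
- bar4: Loose square beech bar, 16 x 60 x 16 mm, its length along its own y, 12 g; origin at its centre. Lies on the table beyond the clamp; all bars are alike, three to five are there (None: not there).
- rack_rail (a point): Top middle of the low steel rack rail beside the carriage (clamp y = +24 to +33 mm, x = -132 to -30 mm, 28 mm high).
- handle_top (a point): Top middle of the fixed black handle post on the head: 10 mm thick (clamp x = -148 to -138 mm), 26 mm wide (y), 46 to 115 mm above the table. It does not give.

How it is judged:
On the way, in this order (a step that is already met when the one before it is completed fails the run):
1. the jaw is slid all the way back (within 12 mm) with the release held in (value of joint jaw below 0.012 m and value of joint release above 0.003 m), for 0.1 s.
2. the finished blank lies flat in the tray (x of blank in the frame of tray between -0.05 and 0.05 m and y of blank in the frame of tray between -0.03 and 0.03 m and z of blank in the frame of tray between 0.009 and 0.018 m and linear speed of blank below 0.02 m/s), for 0.2 s.
3. every bar lies on the bed between jaw pad and stop, across the clamp and near its middle line (x of bar0 in the frame of clamp between -0.03 and 0.09 m and y of bar0 in the frame of clamp between -0.012 and 0.012 m and z of bar0 in the frame of clamp between 0.016 and 0.024 m and angle between the y axis of each of bar0, bar1, bar2, bar3, bar4 and the y axis of clamp, either way round below 0.3 rad and x of bar1 in the frame of clamp between -0.03 and 0.09 m and y of bar1 in the frame of clamp between -0.012 and 0.012 m and z of bar1 in the frame of clamp between 0.016 and 0.024 m and x of bar2 in the frame of clamp between -0.03 and 0.09 m and y of bar2 in the frame of clamp between -0.012 and 0.012 m and z of bar2 in the frame of clamp between 0.016 and 0.024 m and x of bar3 in the frame of clamp between -0.03 and 0.09 m and y of bar3 in the frame of clamp between -0.012 and 0.012 m and z of bar3 in the frame of clamp between 0.016 and 0.024 m and x of bar4 in the frame of clamp between -0.03 and 0.09 m and y of bar4 in the frame of clamp between -0.012 and 0.012 m and z of bar4 in the frame of clamp between 0.016 and 0.024 m), for 0.2 s.
4. the trigger is squeezed (over 8 mm) and the jaw pad is pressed in by over 8 mm on the bars (value of joint each of trigger, pad above 0.008 m), for 0.1 s.
At the end, for the whole second after the job is handed in: Trigger and release let go, jaw pad pressed in over 8 mm; every bar on the bed between pad and stop, centre within 12 mm of the clamp's middle line, within 7 degrees of square across it; blank flat in the tray (centre within 50 x 30 mm of the tray's); all at rest (all of step 2 and value of joint pad above 0.008 m and value of joint trigger below 0.003 m and value of joint release below 0.0025 m and x of bar0 in the frame of clamp between -0.03 and 0.09 m and y of bar0 in the frame of clamp between -0.012 and 0.012 m and z of bar0 in the frame of clamp between 0.016 and 0.024 m and angle between the y axis of each of bar0, bar1, bar2, bar3, bar4 and the y axis of clamp, either way round below 0.12 rad and linear speed of each of bar0, bar1, bar2, bar3, bar4 below 0.02 m/s and x of bar1 in the frame of clamp between -0.03 and 0.09 m and y of bar1 in the frame of clamp between -0.012 and 0.012 m and z of bar1 in the frame of clamp between 0.016 and 0.024 m and x of bar2 in the frame of clamp between -0.03 and 0.09 m and y of bar2 in the frame of clamp between -0.012 and 0.012 m and z of bar2 in the frame of clamp between 0.016 and 0.024 m and x of bar3 in the frame of clamp between -0.03 and 0.09 m and y of bar3 in the frame of clamp between -0.012 and 0.012 m and z of bar3 in the frame of clamp between 0.016 and 0.024 m and x of bar4 in the frame of clamp between -0.03 and 0.09 m and y of bar4 in the frame of clamp between -0.012 and 0.012 m and z of bar4 in the frame of clamp between 0.016 and 0.024 m); the robot touches nothing.
It fails at once if a bystander is moved by more than 30 mm (distance of any of elephant, glue, pot from where it was at the start of the episode above 0.03 m).
Of bar0, bar1, bar2, bar3, bar4 only 3 to 5 are there at a start; the rules pass over those that are not, and their reading is None.
At some moment in a run one of bar0, bar1, bar2, bar3, bar4 may be knocked a few centimetres aside while the robot is not near it.
Once in a run the grip may slacken for a moment while it holds something.
It also fails if it takes over 210 s, if anything falls off the work surface, if the arm or the gripper's body presses on something with over 40 N, if the wrist force passes 120 N, or if a joint passes its speed limit or range.

## Working session

There is one attempt and no reset: what is moved stays moved. The work goes in short steps, Python scripts to look and compute and a tool call to move; the robot and the scene stay as the last step left them, time stands still between calls to the robot, and variables do not carry over. Pictures are saved under pics/ and viewed, at most 16 in all, crops included, and the job is handed in when it is done.

Besides the shell and the picture viewer there is one more tool, called after "Emit:" as a command line: name --argument value ..., lists and objects as JSON in quotes. apply_moves: Moves the arm, as the interface text tells. Its arguments: {"type":"object","properties":{"moves":{"type":"array","items":{"type":"number"}},"claw":{"type":"number"},"newtons":{"type":"number"}},"required":["moves"]}

```bash
mkdir -p pics; cat > h.py <<'E'
import cv2,numpy as np
from workcell import status,vision,job
def snap(cam,fn,crop=None,s=1):
    d=vision.read_camera(cam);im=d["image"]
    np.savez(""+cam,K=d["camera_matrix"],D=np.array(d["dist_coeffs"]),T=d["camera_from_world"],im=im)
    if crop: im=im[crop[1]:crop[3],crop[0]:crop[2]]
    cv2.imwrite("pics/"+fn,cv2.resize(im,None,fx=s,fy=s,interpolation=cv2.INTER_CUBIC))
def w(cam,pts,z):
    d=np.load(""+cam+".npz");T=d["T"]
    n=cv2.undistortPoints(np.array(pts,float).reshape(-1,1,2),d["K"],d["D"]).reshape(-1,2)
    r=np.c_[n,np.ones(len(n))]@T[:3,:3];c=-T[:3,:3].T@T[:3,3]
    t=(np.broadcast_to(z,len(r))-c[2])/r[:,2]
    return c+r*t[:,None]
def p(cam,P):
    d=np.load(""+cam+".npz");T=d["T"]
    return cv2.projectPoints(np.array(P,float).reshape(-1,1,3),cv2.Rodrigues(T[:3,:3])[0],T[:3,3],d["K"],d["D"])[0].reshape(-1,2)
E
python3 - <<'E'
from h import *
snap("top","t0.png",s=1.5);snap("side","s0.png",s=1.5)
for c in("top","side"):
    T=np.load(c+".npz")["T"];print(c,-T[:3,:3].T@T[:3,3])
s=status.get_state();print({k:np.round(v,3) for k,v in s.items()})
E
```

```text
top [ 0.46360643 -0.04163051  1.35823181]
side [0.15075854 0.91649691 0.95984729]
{'clock': np.float64(0.1), 'joint_pos': array([-1.359,  0.314,  0.045,  1.304, -0.   ,  1.431]), 'qvel': array([-0.001, -0.001,  0.003, -0.001, -0.001,  0.   ]), 'tau': array([ 3.0000e-03, -4.8173e+01,  2.9924e+01,  1.3000e-02, -0.0000e+00,
        0.0000e+00]), 'tcp_pos': array([ 0.198, -0.539,  0.238]), 'orientation': array([-0.001,  0.985,  0.175, -0.   ]), 'wrist_force': array([-0.425,  0.434, -0.857]), 'ft_torque': array([ 0.   , -0.008, -0.02 ]), 'grip_force': np.float64(0.0), 'finger_gap': np.float64(0.085)}
```

View pics/t0.png

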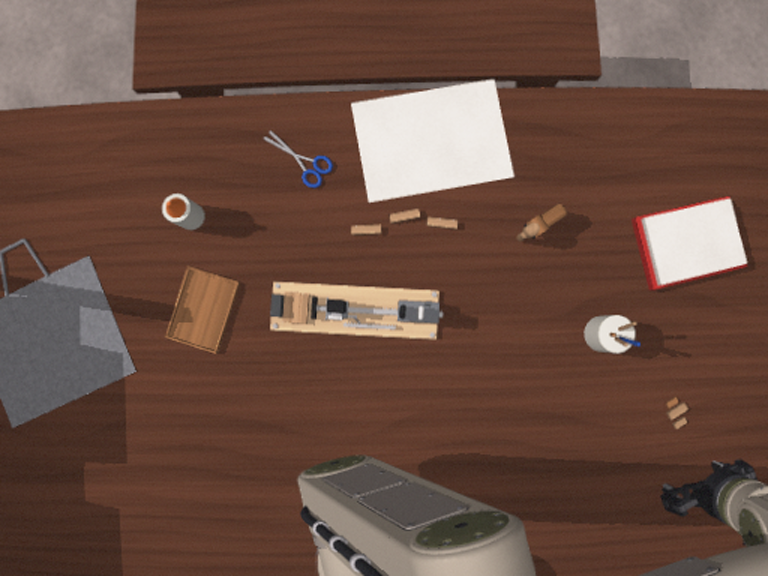

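View pics/s0.png

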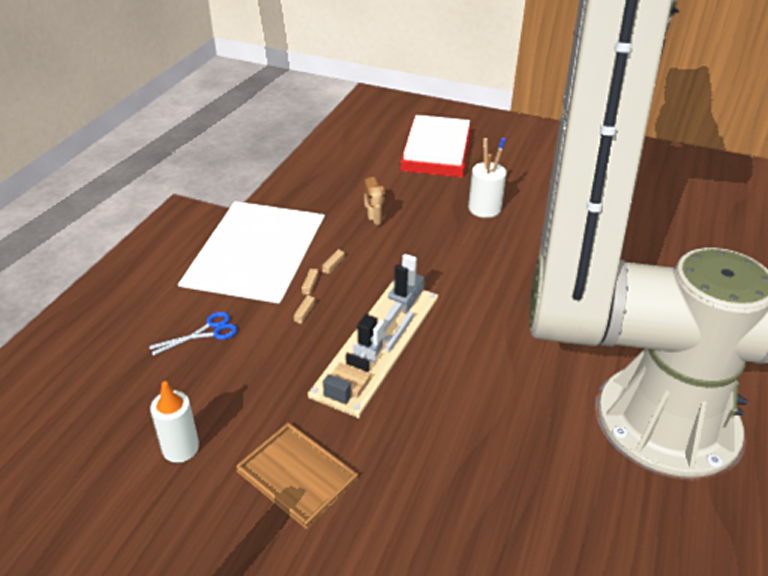

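Top view: clamp from stop (278,305) to head (418,312), tray (202,310), three bars (366,230), (405,216), (442,223), elephant (542,222), glue (180,210), pot (610,335). Side view agrees. Now an enlarged crop.

```bash
python3 - <<'E'
from h import *
im=np.load("top.npz")["im"]
cv2.imwrite("pics/t0c.png",cv2.resize(im[130:245,105:310],None,fx=3.9,fy=3.9,interpolation=cv2.INTER_CUBIC))
E
```

```text
(no output)
```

View pics/t0c.png

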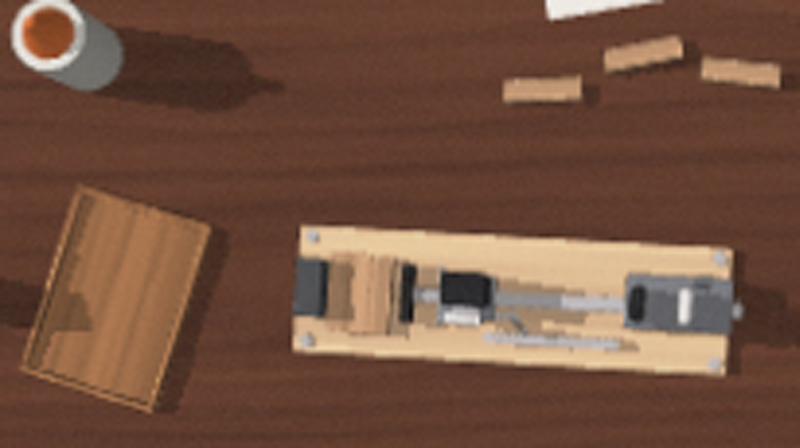

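```bash
python3 - <<'E'
from h import *
f=lambda L:np.array(L,float)/3.9+[105,130]-.4
B=w("top",f([(301,227),(733,249),(725,375),(293,352)]),.012)
cx=(B[0]+B[3])/2-(B[1]+B[2])/2;print("len",np.linalg.norm(cx),"wid",np.linalg.norm(B[0]-B[3]))
ex=cx/np.linalg.norm(cx);ey=np.array([-ex[1],ex[0],0])
o=B.mean(0)+.055*ex
print("clamp",o,"yaw deg",np.degrees(np.arctan2(ex[1],ex[0])))
T=w("top",f([(82,185),(211,225),(152,412),(22,370)]),.015);print("tray",T.mean(0));print(T)
# bars: quads
for q in [[(503,79),(580,77),(582,101),(505,104)],[(604,51),(680,37),(684,57),(609,73)],[(703,57),(781,66),(779,89),(701,80)]]:
    P=w("top",f(q),.016);d=P[1]-P[0]+P[2]-P[3];print("bar",P.mean(0),np.degrees(np.arctan2(d[1],d[0]))%180,np.linalg.norm(d)/2)
for n,z,q in[("carr",.085,[(442,272),(492,274),(490,308),(440,305)]),("handle",.115,[(637,303)]),("trig",.115,[(685,306)]),("blank",.028,[(352,252),(404,255),(401,335),(350,332)]),("stop",.05,[(295,259),(327,260),(325,314),(293,312)])]:
    P=w("top",f(q),z)-o;print(n,np.c_[P@ex,P@ey].round(4).tolist())
print(status.get_state()["joint_pos"])
E
```

```text
len 0.32907462509305085 wid 0.09543772545463816
clamp [0.50725436 0.07884952 0.012     ] yaw deg 85.63557747316831
tray [0.51215095 0.32761573 0.015     ]
[[0.59961861 0.35407527 0.015     ]
 [0.56620126 0.25324876 0.015     ]
 [0.42452055 0.30072856 0.015     ]
 [0.45826337 0.40241032 0.015     ]]
bar [ 0.66279679 -0.0026753   0.016     ] 90.38074754995957 0.05877242980863039
bar [ 0.68839106 -0.08102024  0.016     ] 99.9416543516022 0.05886848607126158
bar [ 0.67232518 -0.15449854  0.016     ] 82.0085473190709 0.05999424896652734
carr [[-0.0071, -0.0161], [-0.0431, -0.0166], [-0.043, 0.0079], [-0.007, 0.0076]]
handle [[-0.1475, -0.0003]]
trig [[-0.1812, 0.0001]]
blank [[0.0668, -0.0299], [0.0274, -0.0297], [0.0262, 0.0304], [0.0647, 0.0302]]
stop [[0.1058, -0.0214], [0.0819, -0.0219], [0.081, 0.018], [0.1049, 0.0178]]
[-1.35860005e+00  3.13951055e-01  4.51296732e-02  1.30357977e+00
 -2.15713497e-08  1.43119057e+00]
```

Emit:
apply_moves --moves '[1.2,2.4,0,0,0,0.1,2.4,4.8,0,0,0,0.2,3.6,7,0,0,0,0.3,4.8,9.2,0,0,0,0.4,6,11.5,0,0,0,0.5,7.2,13.8,0,0,0,0.6,8.3,16,0,0,0,0.7,9.4,18,0,0,0,0.8,10.4,20,-0.5,0,0,0.9,11.2,21.6,-1,0,0,1.0,11.8,22.8,-1.5,0,0,1.1,12.2,23.5,-2,0,0,1.148,12.32,23.7,-2.5,0,0,1.148,12.32,23.7,-2.5,0,0,1.148,12.32,23.7,-2.5,0,0,1.148]' --claw 100 --newtons 30

```text
clock: 1.35
tcp_pos: [0.4842, 0.0123, 0.1884]
orientation: [0.0, 0.732, 0.682, -0.0]
wrist_force: [0.2, -0.5, -0.1]
finger_gap: 0.0854
grip_force: 0.0
```

```bash
python3 - <<'E'
from h import *
snap("wrist","w1.png",s=1.5)
s=status.get_state();print({k:np.round(s[k],4) for k in("clock","tcp_pos","orientation","wrist_force","joint_pos")})
ex=np.array([.0761,.9971,0]);ey=np.array([-.9971,.0761,0]);o=np.array([.5069,.0739,0])
P=[(-.063,-.017,.085),(-.029,-.017,.085),(-.029,.008,.085),(-.063,.008,.085),(.09,-.022,.05),(.09,.022,.05)]
P=[o+(x+0.026)*ex+y*ey+[0,0,z] if i<4 else o+x*ex+y*ey+[0,0,z] for i,(x,y,z) in enumerate(P)]
print((p("wrist",P)*1.5).round(0).tolist())
E
```

```text
{'clock': np.float64(1.4), 'tcp_pos': array([0.4861, 0.0179, 0.1864]), 'orientation': array([-0.0016,  0.7297,  0.6837,  0.0015]), 'wrist_force': array([ 3.2407,  3.8062, -1.2573]), 'joint_pos': array([-0.131 ,  0.1668, -0.2766,  1.128 ,  0.0044,  1.5048])}
[[453.0, 247.0], [455.0, 181.0], [406.0, 181.0], [405.0, 247.0], [462.0, 3.0], [380.0, 2.0]]
```

View pics/w1.png

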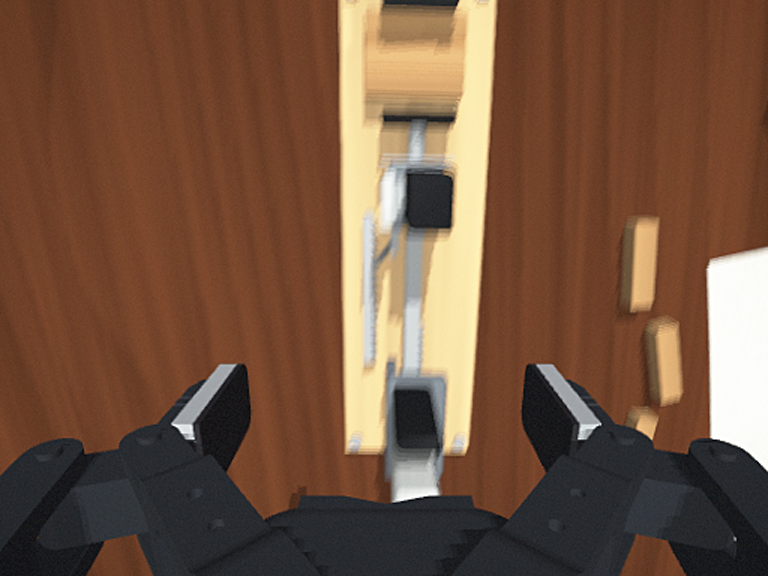

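Wrist view, blurred by motion: carriage grip at (428,198), release plate (392,200), blank (415,55). Let the arm settle, then look again.

Emit:
apply_moves --moves '[0,0,0,0,0,0,0,0,0,0,0,0,0,0,0,0,0,0,0,0,0,0,0,0]'

```text
clock: 1.73
tcp_pos: [0.4837, 0.009, 0.1893]
orientation: [0.0, 0.732, 0.681, 0.0]
wrist_force: [0.3, -0.3, -0.0]
finger_gap: 0.0855
grip_force: 0.0
```

```bash
cat >> h.py <<'E'
from scipy.spatial.transform import Rotation as R
ex=np.array([.0761,.9971,0]);ey=np.array([-.9971,.0761,0]);o=np.array([.5069,.0739,0])
def c2w(x,y,z): return o+x*ex+y*ey+[0,0,z]
def st():
    s=status.get_state();q=s["orientation"];M=R.from_quat(np.r_[q[1:],q[0]]).as_matrix()
    t=s["tcp_pos"]; d=t-o
    print("t",round(float(s["clock"]),2),"tcp",t.round(4),"clamp",round(float(d@ex),4),round(float(d@ey),4),"closeyaw",np.degrees(np.arctan2(M[1,1],M[0,1])).round(2),"zax",M[:,2].round(3),"F",np.round(s["wrist_force"],1),"gap",round(float(s["finger_gap"]),4),"j",np.round(s["joint_pos"],2));return s
def go(x,y,z,yaw=None):  # shift units from current tcp to clamp-frame target
    s=status.get_state();print("shift",((c2w(x,y,z)-s["tcp_pos"])/.025).round(2))
E
python3 - <<'E'
from h import *
snap("wrist","w2.png",s=1.5);st()
P=[c2w(*q) for q in [(-.037,-.017,.085),(-.003,-.017,.085),(-.003,.008,.085),(-.037,.008,.085),(.09,-.022,.05),(.09,.022,.05),(-.215,-.048,.012),(-.215,.048,.012),(.115,.048,.012),(-.138,-.013,.115),(-.138,.013,.115)]]
print((p("wrist",P)*1.5).round(0).tolist())
E
```

```text
t 1.78 tcp [0.4837 0.0088 0.1894] clamp -0.0666 0.0181 closeyaw -4.21 zax [ 0.001 -0.    -1.   ] F [ 0.2 -0.1 -0. ] gap 0.0856 j [-0.15  0.16 -0.28  1.13 -0.    1.5 ]
[[453.0, 241.0], [456.0, 174.0], [406.0, 174.0], [405.0, 241.0], [462.0, -3.0], [380.0, -4.0], [469.0, 452.0], [347.0, 451.0], [337.0, -27.0], [445.0, 442.0], [395.0, 442.0]]
```

View pics/w2.png

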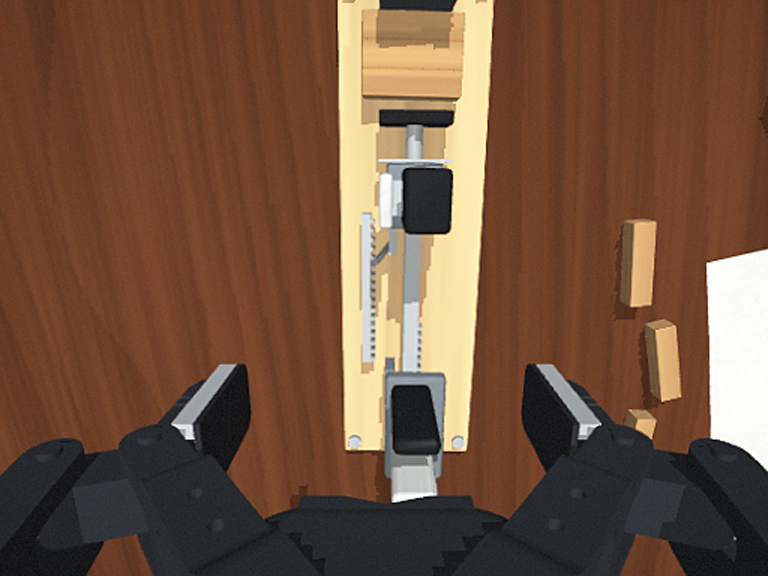

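Clear view: carriage grip at (403–452, 168–233), plate (385,200), rear base corners (345,452)/(467,452); my clamp estimate is within ~1.3 mm in y, and the carriage is ~3 mm further forward.

Emit:
apply_moves --moves '[0.4,0.9,0,0,0,0,0.86,1.89,-0.5,0,0,0,0.86,1.89,-1.2,0,0,0,0.86,1.89,-2.2,0,0,0,0.86,1.89,-3.2,0,0,0,0.86,1.89,-4.2,0,0,0,0.86,1.89,-4.9,0,0,0,0.86,1.89,-5.3,0,0,0,0.86,1.89,-5.3,0,0,0,0.86,1.89,-5.3,0,0,0]'

```text
clock: 2.62
tcp_pos: [0.5055, 0.0566, 0.0569]
orientation: [0.0, 0.732, 0.681, 0.0]
wrist_force: [0.4, 0.9, -0.6]
finger_gap: 0.0852
grip_force: 0.0
```

```bash
sed -i 's/o=np.array(\[.5069,.0739,0\])/o=np.array([.5056,.0740,0])/' h.py; python3 -c "
from h import *
st();snap('wrist','w3.png',crop=(130,60,400,300),s=2);go(-.018,-.001,.057)"
```

```text
t 2.62 tcp [0.5055 0.0566 0.0569] clamp -0.0174 -0.0013 closeyaw -4.15 zax [ 0. -0. -1.] F [ 0.4  0.9 -0.6] gap 0.0852 j [-0.05  0.32 -0.42  0.83 -0.    1.6 ]
shift [-0.04 -0.03 -0.02]
```

View pics/w3.png

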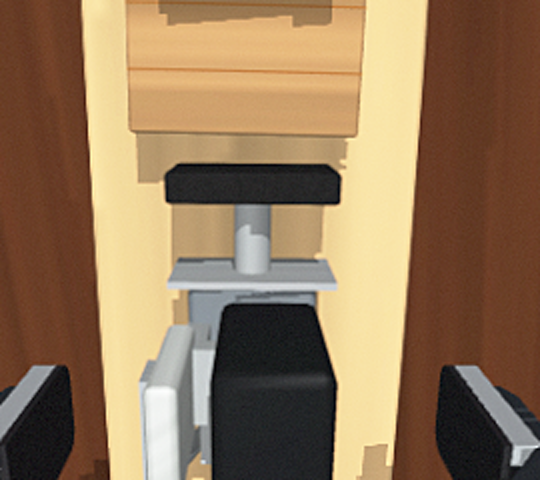

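Fingers straddle the plate (165) and grip (270). Close.

Emit:
apply_moves --moves '[0,0,0,0,0,0,0,0,0,0,0,0,0,0,0,0,0,0,0,0,0,0,0,0,0,0,0,0,0,0,0,0,0,0,0,0,0,0,0,0,0,0,0,0,0,0,0,0]' --claw 0 --newtons 30

```text
clock: 3.33
tcp_pos: [0.506, 0.0574, 0.0572]
orientation: [0.001, 0.732, 0.681, 0.001]
wrist_force: [-0.8, -0.1, 5.7]
finger_gap: 0.0304
grip_force: 34.4
```

Emit:
apply_moves --moves '[-0.02,-0.2,0,0,0,0,-0.04,-0.5,0,0,0,0,-0.06,-0.8,0,0,0,0,-0.08,-1.1,0,0,0,0,-0.11,-1.4,0,0,0,0,-0.13,-1.7,0,0,0,0,-0.15,-2.0,0,0,0,0,-0.17,-2.2,0,0,0,0,-0.19,-2.4,0,0,0,0,-0.19,-2.5,0,0,0,0,-0.2,-2.6,0,0,0,0,-0.2,-2.6,0,0,0,0,-0.2,-2.6,0,0,0,0]'

```text
clock: 4.42
tcp_pos: [0.501, -0.0046, 0.0571]
orientation: [-0.002, 0.731, 0.682, 0.003]
wrist_force: [0.9, 12.4, 6.1]
finger_gap: 0.0305
grip_force: 34.2
```

```bash
python3 -c "
from h import *
st();snap('wrist','w4.png',s=1)"
```

```text
t 4.42 tcp [ 0.501  -0.0046  0.0571] clamp -0.0787 -0.0014 closeyaw -3.97 zax [ 0.002  0.007 -1.   ] F [ 0.9 12.4  6.1] gap 0.0305 j [-0.17  0.31 -0.44  0.82  0.01  1.47]
```

Emit:
apply_moves --moves '[0,0.1,0,0,0,0,0,0.1,0,0,0,0,0,0.1,0,0,0,0,0,0.1,0,0,0,0,0,0.1,0,0,0,0,0,0.1,1,0,0,0,0,0.1,2,0,0,0,0,0.1,3.2,0,0,0,0,0.5,4.4,0,0,0,0.1,1.5,5,0,0,0,0.2,2.5,5,0,0,0,0.2,3.5,5,0,0,0,0.2,3.5,5,0,0,0,0.2,3.5,5,0,0,0]' --claw 100

```text
clock: 5.63
tcp_pos: [0.5054, 0.0806, 0.1815]
orientation: [0.0, 0.731, 0.682, -0.0]
wrist_force: [0.0, -0.5, -0.8]
finger_gap: 0.0852
grip_force: 0.0
```

```bash
python3 - <<'E'
from h import *
st();snap("wrist","w5.png",s=1.5)
P=[c2w(*q) for q in [(.03,-.03,.028),(.078,-.03,.028),(.078,.03,.028),(.03,.03,.028),(.09,-.022,.05),(.09,.022,.05),(.115,-.048,.012),(.115,.048,.012),(-.03,-.022,.04),(-.03,.022,.04)]]
print((p("wrist",P)*1.5).round(0).tolist())
E
```

```text
t 5.63 tcp [0.5054 0.0806 0.1815] clamp 0.0065 0.0007 closeyaw -3.95 zax [ 0. -0. -1.] F [ 0.  -0.5 -0.8] gap 0.0852 j [ 0.    0.22 -0.23  1.13 -0.    1.64]
[[435.0, 238.0], [437.0, 159.0], [338.0, 159.0], [340.0, 237.0], [428.0, 136.0], [348.0, 136.0], [465.0, 99.0], [311.0, 98.0], [421.0, 334.0], [352.0, 334.0]]
```

View pics/w5.png

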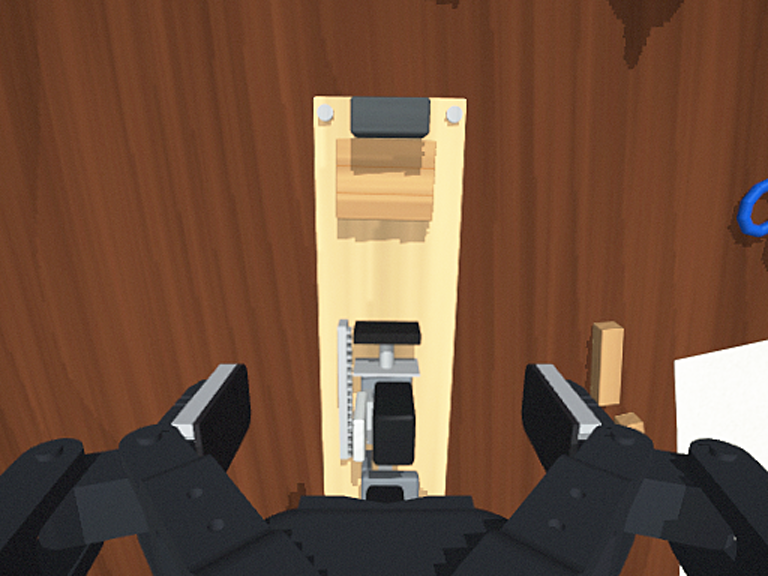

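Jaw is back (pad at row 335, far from the blank); blank spans (336–433, 142–218), i.e. pushed up against the stop, center clamp x≈0.065.

```bash
python3 - <<'E'
from h import *
go(.064,.001,.019)
for q,z in [((398,382),.085),((388,322),.04),((385,218),.028),((385,142),.028)]:
    d=w("wrist",[np.array(q)/1.5],z)[0]-o;print(d@ex,d@ey)
E
```

```text
shift [ 0.17  2.32 -6.49]
-0.04146053512844243 -0.006353360434648165
-0.021989394614034576 -0.0008828869248164457
0.042346884660166485 0.0014834344843269003
0.08784763434837851 0.0018015387086559847
```

Emit:
apply_moves --moves '[0.06,0.8,-0.5,0,0,0,0.12,1.7,-1.2,0,0,0,0.17,2.3,-2,0,0,0,0.17,2.33,-3,0,0,0,0.17,2.33,-4,0,0,0,0.17,2.33,-5,0,0,0,0.17,2.33,-5.8,0,0,0,0.17,2.33,-6.3,0,0,0,0.17,2.33,-6.5,0,0,0,0.17,2.33,-6.5,0,0,0,0.17,2.33,-6.5,0,0,0]'

```text
clock: 6.6
tcp_pos: [0.51, 0.1374, 0.0192]
orientation: [0.0, 0.732, 0.681, -0.0]
wrist_force: [0.2, -0.6, 0.2]
finger_gap: 0.0858
grip_force: 0.0
```

Emit:
apply_moves --moves '[0,0,0,0,0,0,0,0,0,0,0,0,0,0,0,0,0,0,0,0,0,0,0,0,0,0,0,0,0,0,0,0,0,0,0,0,0,0,0,0,0,0]' --claw 0 --newtons 40

```text
clock: 7.18
tcp_pos: [0.5108, 0.1382, 0.0204]
orientation: [0.001, 0.732, 0.682, 0.001]
wrist_force: [-0.0, -1.4, 6.0]
finger_gap: 0.059
grip_force: 43.6
```

Emit:
apply_moves --moves '[0,0,0.3,0,0,0,0,0,0.8,0,0,0,0,0,1.4,0,0,0,0,0,2,0,0,0,0,0.5,2.5,0,0,0,0,1.5,2.5,0,0,-0.05,0,2.5,2.5,0,0,-0.1,0,3.5,2.5,0,0,-0.15,0,4.5,2.5,0,0,-0.2,0,5.5,2.5,0,0,-0.25,0,6.5,2.5,0,0,-0.25,0,7.3,2.5,0,0,-0.25,0.06,7.57,2.5,0,0,-0.25,0.06,7.57,2.5,0,0,-0.25,0.06,7.57,2.5,0,0,-0.25]'

```text
clock: 8.43
tcp_pos: [0.511, 0.3271, 0.0816]
orientation: [0.0, 0.811, 0.585, -0.0]
wrist_force: [-0.3, -0.4, -0.2]
finger_gap: 0.0587
grip_force: 43.1
```

```bash
python3 - <<'E'
from h import *
st();snap("top","t6.png",crop=(90,120,320,245),s=3.4)
E
```

```text
t 8.43 tcp [0.511  0.3271 0.0816] clamp 0.2528 0.0139 closeyaw -18.36 zax [-0.    -0.001 -1.   ] F [-0.3 -0.4 -0.2] gap 0.0587 j [ 0.44  0.46 -0.13  0.98 -0.    2.33]
```

View pics/t6.png

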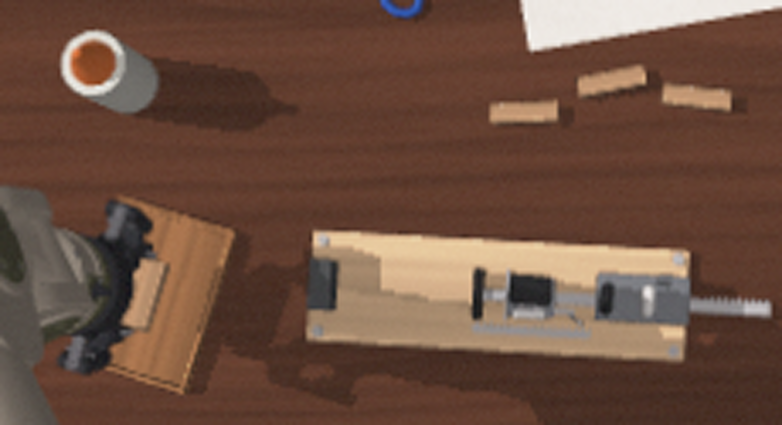

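Jaw is fully back with the bed empty; the blank (145,295) is held over the tray. Lower and release.

Emit:
apply_moves --moves '[0,0,-0.7,0,0,0,0,0,-1.4,0,0,0,0,0,-2,0,0,0,0,0,-2.4,0,0,0,0,0,-2.6,0,0,0,0,0,-2.7,0,0,0,0,0,-2.7,0,0,0,0,0,-2.7,0,0,0]'

```text
clock: 9.15
tcp_pos: [0.5118, 0.3273, 0.0147]
orientation: [0.0, 0.811, 0.585, 0.001]
wrist_force: [-0.0, -0.0, 0.1]
finger_gap: 0.0589
grip_force: 43.1
```

Emit:
apply_moves --moves '[0,0,0,0,0,0,0,0,0,0,0,0,0,0,0,0,0,0,0,0,0,0,0,0,0,0,0,0,0,0,0,0,1,0,0,0,0,0,2.2,0,0,0,0,0,3.6,0,0,0,0,0,5,0,0,0,0,0,5.5,0,0,0,0,0,5.5,0,0,0]' --claw 100

```text
clock: 10.07
tcp_pos: [0.5137, 0.3287, 0.1564]
orientation: [0.001, 0.811, 0.585, 0.004]
wrist_force: [0.3, 1.4, -0.2]
finger_gap: 0.0853
grip_force: 0.0
```

```bash
python3 - <<'E'
from h import *
st();snap("wrist","w7.png",s=1)
snap("side","s7.png")
im=np.load("side.npz")["im"];cv2.imwrite("pics/c7.png",np.hstack([cv2.imread("pics/w7.png")[:, :],cv2.resize(im[250:370,130:260],(416,384))])[:, -800:])
E
```

```text
t 10.07 tcp [0.5137 0.3287 0.1564] clamp 0.2545 0.0113 closeyaw -18.39 zax [ 0.008  0.004 -1.   ] F [ 0.3  1.4 -0.2] gap 0.0853 j [ 0.44  0.41 -0.02  1.13 -0.    2.33]
```

View pics/c7.png

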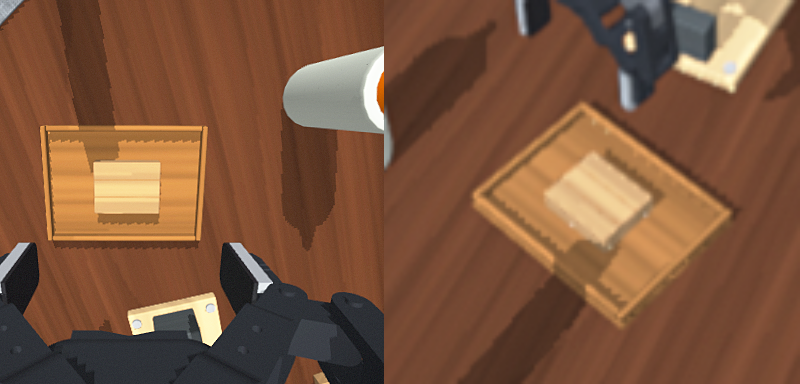

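Blank lies flat and centred in the tray. Now locate the bars by segmentation on the table plane.

```bash
cat >> h.py <<'E'
def bars(cam,x0=.58,x1=.76,y0=-.26,y1=.10,z=.016,s=2000,take=True):
    if take: d=vision.read_camera(cam);np.savez(""+cam,K=d["camera_matrix"],D=np.array(d["dist_coeffs"]),T=d["camera_from_world"],im=d["image"])
    im=np.load(""+cam+".npz")["im"]
    X,Y=np.meshgrid(np.arange(x0,x1,1/s),np.arange(y0,y1,1/s))
    uv=p(cam,np.c_[X.ravel(),Y.ravel(),np.full(X.size,z)]).astype(np.float32).reshape(*X.shape,2)
    g=cv2.remap(im,uv[...,0],uv[...,1],cv2.INTER_LINEAR)
    hsv=cv2.cvtColor(g,cv2.COLOR_BGR2HSV)
    m=((hsv[...,2]>135)&(hsv[...,1]>60)).astype(np.uint8)*255
    m=cv2.morphologyEx(m,cv2.MORPH_OPEN,np.ones((7,7),np.uint8))
    for c in cv2.findContours(m,cv2.RETR_EXTERNAL,cv2.CHAIN_APPROX_NONE)[0]:
        (cx,cy),(a,b),t=cv2.minAreaRect(c)
        if cv2.contourArea(c)/s/s<3e-4: continue
        if a<b: a,b,t=b,a,t+90
        print("bar",round(x0+cx/s,4),round(y0+cy/s,4),"yaw",round(t%180,1),"size",round(a/s*1e3,1),round(b/s*1e3,1))
    cv2.imwrite("pics/mask.png",m)
E
python3 -c "
from h import *
bars('top')"
```

```text
bar 0.6637 -0.0023 yaw 90.0 size 59.5 17.5
bar 0.6894 -0.0798 yaw 99.6 size 61.1 17.9
bar 0.6733 -0.1541 yaw 82.0 size 60.6 18.4
```

Emit:
apply_moves --moves '[0,-1,0,0,0,0.12,0,-2.2,0,0,0,0.24,0.2,-3.4,0,0,0,0.36,0.6,-4.6,0,0,0,0.48,1,-5.8,0,0,0,0.6,1.6,-7,0,0,0,0.72,2.2,-8.2,0,0,0,0.84,2.8,-9.4,0,0,0,0.96,3.5,-10.4,0,0,0,1.08,4.2,-11.3,0,0,0,1.2,5,-12.2,0,0,0,1.32,5.6,-12.8,0,0,0,1.44,6,-13.2,0,0,0,1.56,6,-13.2,0,0,0,1.68,6,-13.2,0,0,0,1.8,6,-13.2,0,0,0,1.89,6,-13.2,0,0,0,1.89,6,-13.2,0,0,0,1.89,6,-13.2,0,0,0,1.89]' --claw 82

```text
clock: 11.8
tcp_pos: [0.6605, -0.0024, 0.1502]
orientation: [-0.001, 0.002, 1.0, 0.0]
wrist_force: [0.2, 0.5, 1.1]
finger_gap: 0.0704
grip_force: 0.0
```

```bash
python3 -c "
from h import *
st();bars('wrist')"
```

```text
t 11.8 tcp [ 0.6605 -0.0024  0.1502] clamp -0.0644 -0.1603 closeyaw 89.77 zax [-0.002  0.    -1.   ] F [0.2 0.5 1.1] gap 0.0704 j [-0.13  0.52  0.13  1.19  0.   -0.12]
bar 0.6619 -0.0017 yaw 91.2 size 59.7 16.0
bar 0.6876 -0.0786 yaw 100.1 size 60.8 16.2
bar 0.6712 -0.1537 yaw 82.0 size 60.1 15.8
```

Emit:
apply_moves --moves '[0.05,0.03,-1.2,0,0,0.025,0.05,0.03,-2.4,0,0,0.025,0.05,0.03,-3.6,0,0,0.025,0.05,0.03,-4.6,0,0,0.025,0.05,0.03,-5.3,0,0,0.025,0.05,0.03,-5.62,0,0,0.025,0.05,0.03,-5.62,0,0,0.025,0.05,0.03,-5.62,0,0,0.025]'

```text
clock: 12.52
tcp_pos: [0.6626, -0.0018, 0.0113]
orientation: [0.0, -0.011, 1.0, 0.0]
wrist_force: [-0.9, 0.3, -0.5]
finger_gap: 0.0705
grip_force: 0.0
```

Emit:
apply_moves --moves '[0,0,0,0,0,0,0,0,0,0,0,0,0,0,0,0,0,0,0,0,0,0,0,0,0,0,0,0,0,0,0,0,0,0,0,0]' --claw 0 --newtons 35

```text
clock: 13.02
tcp_pos: [0.664, -0.002, 0.013]
orientation: [0.002, -0.012, 1.0, -0.0]
wrist_force: [-0.4, -0.3, 5.9]
finger_gap: 0.0585
grip_force: 38.1
```

Emit:
apply_moves --moves '[0,0,0.4,0,0,0,0,0,1,0,0,0,0,0,1.8,0,0,0,0,0,2.6,0,0,0.1,-0.4,0.4,3.2,0,0,0.22,-1,1,3.2,0,0,0.34,-1.7,1.7,3.2,0,0,0.46,-2.4,2.4,3.2,0,0,0.58,-3.1,3.1,3.2,0,0,0.7,-3.8,3.8,3.2,0,0,0.82,-4.5,4.5,3.2,0,0,0.94,-5.1,5.1,3.2,0,0,1.06,-5.6,5.6,3.2,0,0,1.18,-6,6,3.2,0,0,1.3,-6.05,6.18,3.2,0,0,1.42,-6.05,6.18,3.2,0,0,1.474,-6.05,6.18,3.2,0,0,1.474,-6.05,6.18,3.2,0,0,1.474]'

```text
clock: 14.52
tcp_pos: [0.5113, 0.1527, 0.0915]
orientation: [0.0, -0.68, 0.733, -0.0]
wrist_force: [0.1, -0.1, -0.0]
finger_gap: 0.0585
grip_force: 37.6
```

```bash
python3 - <<'E'
from h import *
st();go(.079,0,.0235);bars("top")
E
```

```text
t 14.52 tcp [0.5113 0.1527 0.0915] clamp 0.0789 0.0003 closeyaw 175.69 zax [ 0.  0. -1.] F [ 0.1 -0.1 -0. ] gap 0.0585 j [ 0.14  0.33 -0.32  0.93 -0.   -1.36]
shift [ 0.01  0.   -2.72]
bar 0.6895 -0.0798 yaw 99.5 size 61.1 17.8
bar 0.6732 -0.1541 yaw 82.3 size 60.6 18.6
```

Emit:
apply_moves --moves '[0,0,-0.8,0,0,0,0,0,-1.6,0,0,0,0,0,-2.2,0,0,0,0,0,-2.5,0,0,0,0,0,-2.66,0,0,0,0,0,-2.66,0,0,0,0,0,-2.66,0,0,0]'

```text
clock: 15.15
tcp_pos: [0.5117, 0.1525, 0.0252]
orientation: [0.0, -0.68, 0.733, -0.0]
wrist_force: [0.6, 0.5, 0.9]
finger_gap: 0.0586
grip_force: 37.6
```

Emit:
apply_moves --moves '[0,0,0,0,0,0,0,0,0,0,0,0,0,0,0,0,0,0,0,0,0,0,0,0,0,0,0.6,0,0,0,0,0,1.6,0,0,0,0,0,3,0,0,0,0,0,4,0,0,-0.1,0,0,4,0,0,-0.2,0,0,4,0,0,-0.2]' --claw 82

```text
clock: 15.98
tcp_pos: [0.5127, 0.1529, 0.1266]
orientation: [0.002, -0.603, 0.798, -0.001]
wrist_force: [-0.5, -0.2, 0.3]
finger_gap: 0.0701
grip_force: 0.0
```

```bash
python3 - <<'E'
from h import *
s=st();snap("wrist","w8.png",s=1.2)
E
```

```text
t 15.98 tcp [0.5127 0.1529 0.1266] clamp 0.0792 -0.0011 closeyaw 164.18 zax [ 0.004  0.001 -1.   ] F [-0.5 -0.2  0.3] gap 0.0701 j [ 0.14  0.29 -0.26  1.01  0.   -1.16]
```

View pics/w8.png

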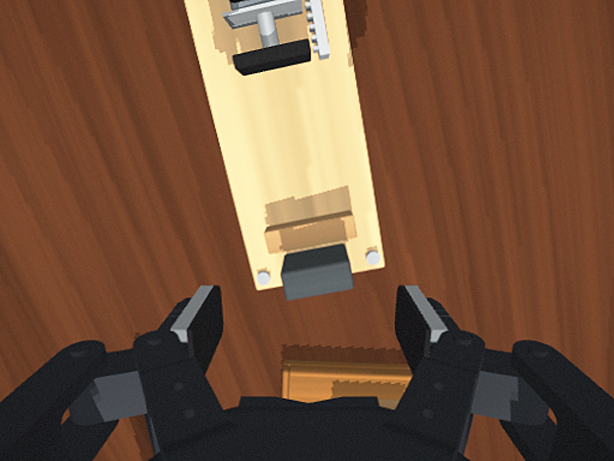

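Bar 1 lies square across the bed next to the stop (310,232). Next bar.

Emit:
apply_moves --moves '[0.4,-0.5,0.5,0,0,-0.1,1.1,-1.4,0.5,0,0,-0.22,1.9,-2.4,0.5,0,0,-0.34,2.7,-3.5,0.5,0,0,-0.46,3.5,-4.6,0.5,0,0,-0.58,4.3,-5.7,0.5,0,0,-0.7,5.1,-6.8,0.5,0,0,-0.82,5.9,-7.8,0.5,0,0,-0.94,6.6,-8.6,0.5,0,0,-1.06,7.1,-9.2,0.5,0,0,-1.119,7.17,-9.23,0.5,0,0,-1.119,7.17,-9.23,0.5,0,0,-1.119,7.17,-9.23,0.5,0,0,-1.119]'

```text
clock: 17.12
tcp_pos: [0.6892, -0.0775, 0.1353]
orientation: [-0.002, -0.09, 0.996, 0.001]
wrist_force: [0.6, 0.5, -0.6]
finger_gap: 0.0704
grip_force: 0.0
```

```bash
python3 -c "
from h import *
st();bars('wrist')"
```

```text
t 17.12 tcp [ 0.6892 -0.0775  0.1353] clamp -0.1371 -0.1946 closeyaw 100.35 zax [-0.003  0.001 -1.   ] F [ 0.6  0.5 -0.6] gap 0.0704 j [-0.23  0.59  0.22  1.2   0.   -0.41]
bar 0.6877 -0.0786 yaw 100.0 size 59.8 16.2
bar 0.6713 -0.1532 yaw 82.1 size 60.3 15.8
```

Emit:
apply_moves --moves '[0.08,0,-1.2,0,0,0,0.08,0,-2.4,0,0,0,0.08,0,-3.4,0,0,0,0.08,0,-4.3,0,0,0,0.08,0,-4.8,0,0,0,0.08,0,-4.98,0,0,0,0.08,0,-4.98,0,0,0,0.08,0,-4.98,0,0,0]'

```text
clock: 17.83
tcp_pos: [0.693, -0.0778, 0.0137]
orientation: [0.001, -0.089, 0.996, -0.0]
wrist_force: [0.7, -0.9, 0.4]
finger_gap: 0.0699
grip_force: 0.0
```

Emit:
apply_moves --moves '[0,0,0,0,0,0,0,0,0,0,0,0,0,0,0,0,0,0,0,0,0,0,0,0,0,0,0,0,0,0,0,0,0,0,0,0]' --claw 0

```text
clock: 18.33
tcp_pos: [0.6941, -0.0783, 0.015]
orientation: [0.002, -0.089, 0.996, -0.0]
wrist_force: [-0.4, 0.6, 7.0]
finger_gap: 0.058
grip_force: 38.0
```

Emit:
apply_moves --moves '[0,0,0.4,0,0,0,0,0,1,0,0,0,0,0,1.8,0,0,0,-0.2,0.2,2.6,0,0,0.1,-0.7,0.8,3.2,0,0,0.22,-1.4,1.6,3.2,0,0,0.34,-2.1,2.4,3.2,0,0,0.46,-2.8,3.2,3.2,0,0,0.58,-3.6,4.1,3.2,0,0,0.7,-4.4,5.1,3.2,0,0,0.82,-5.2,6.1,3.2,0,0,0.94,-6,7.1,3.2,0,0,1.06,-6.7,7.9,3.2,0,0,1.18,-7.2,8.4,3.2,0,0,1.3,-7.28,8.52,3.2,0,0,1.316,-7.28,8.52,3.2,0,0,1.316,-7.28,8.52,3.2,0,0,1.316]'

```text
clock: 19.75
tcp_pos: [0.5114, 0.1347, 0.0932]
orientation: [0.001, -0.679, 0.734, -0.001]
wrist_force: [0.4, 0.2, -0.0]
finger_gap: 0.0582
grip_force: 37.4
```

```bash
python3 - <<'E'
from h import *
st();go(.061,0,.0265);bars("top");snap("wrist","w9.png")
E
```

```text
t 19.75 tcp [0.5114 0.1347 0.0932] clamp 0.061 -0.0012 closeyaw 175.49 zax [ 0.002 -0.    -1.   ] F [ 0.4  0.2 -0. ] gap 0.0582 j [ 0.11  0.31 -0.33  0.93 -0.   -1.39]
shift [-0.05  0.01 -2.67]
bar 0.6732 -0.1541 yaw 82.2 size 60.6 18.5
```

Emit:
apply_moves --moves '[-0.04,0,-0.8,0,0,0,-0.04,0,-1.6,0,0,0,-0.04,0,-2.2,0,0,0,-0.04,0,-2.5,0,0,0,-0.04,0,-2.68,0,0,0,-0.04,0,-2.68,0,0,0,-0.04,0,-2.68,0,0,0]'

```text
clock: 20.43
tcp_pos: [0.5105, 0.1336, 0.027]
orientation: [-0.0, -0.679, 0.734, -0.001]
wrist_force: [-3.7, -2.8, 9.5]
finger_gap: 0.0579
grip_force: 45.1
```

Emit:
apply_moves --moves '[0,0,0,0,0,0,0,0,0,0,0,0,0,0,0,0,0,0,0,0,0,0,0,0,0,0,0.6,0,0,0,0,0,1.6,0,0,0,0,0,3,0,0,0,0,0,4.4,0,0,-0.1,0,0,4.5,0,0,-0.2,0,0,4.5,0,0,-0.2]' --claw 82

```text
clock: 21.27
tcp_pos: [0.5115, 0.1351, 0.1407]
orientation: [0.002, -0.602, 0.799, -0.001]
wrist_force: [-0.5, -0.6, 0.4]
finger_gap: 0.0698
grip_force: 0.0
```

```bash
python3 - <<'E'
from h import *
s=st();snap("wrist","w10.png",crop=(100,0,400,260),s=2)
E
```

```text
t 21.27 tcp [0.5115 0.1351 0.1407] clamp 0.0614 -0.0013 closeyaw 164.01 zax [ 0.005  0.001 -1.   ] F [-0.5 -0.6  0.4] gap 0.0698 j [ 0.11  0.27 -0.26  1.03  0.   -1.19]
```

View pics/w10.png

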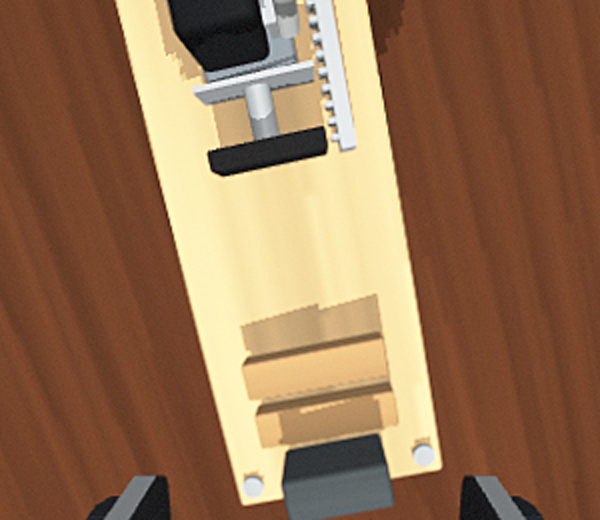

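Two bars lie square (320,365) and (325,405). Third bar.

Emit:
apply_moves --moves '[0.4,-0.7,0.2,0,0,-0.12,1.0,-1.7,0.2,0,0,-0.24,1.6,-2.8,0.2,0,0,-0.36,2.2,-4,0.2,0,0,-0.48,2.9,-5.2,0.2,0,0,-0.6,3.6,-6.4,0.2,0,0,-0.72,4.3,-7.6,0.2,0,0,-0.84,5,-8.8,0.2,0,0,-0.96,5.6,-10,0.2,0,0,-1.08,6.2,-11,0.2,0,0,-1.2,6.44,-11.5,0.2,0,0,-1.32,6.44,-11.5,0.2,0,0,-1.43,6.44,-11.5,0.2,0,0,-1.43,6.44,-11.5,0.2,0,0,-1.43,6.44,-11.5,0.2,0,0,-1.43]'

```text
clock: 22.57
tcp_pos: [0.6696, -0.1518, 0.1416]
orientation: [-0.001, 0.066, 0.998, 0.0]
wrist_force: [0.8, -0.8, -0.5]
finger_gap: 0.0701
grip_force: 0.0
```

```bash
python3 -c "
from h import *
st();bars('wrist')"
```

```text
t 22.57 tcp [ 0.6696 -0.1518  0.1416] clamp -0.2127 -0.1807 closeyaw 82.48 zax [-0.002  0.001 -1.   ] F [ 0.8 -0.8 -0.5] gap 0.0701 j [-0.34  0.57  0.21  1.21  0.   -0.21]
bar 0.6714 -0.1534 yaw 82.1 size 60.1 16.2
```

Emit:
apply_moves --moves '[0.03,-0.05,-1.2,0,0,0,0.03,-0.05,-2.4,0,0,0,0.03,-0.05,-3.5,0,0,0,0.03,-0.05,-4.4,0,0,0,0.03,-0.05,-5,0,0,0,0.03,-0.05,-5.18,0,0,0,0.03,-0.05,-5.18,0,0,0,0.03,-0.05,-5.18,0,0,0]'

```text
clock: 23.28
tcp_pos: [0.6716, -0.1535, 0.0143]
orientation: [0.0, 0.067, 0.998, -0.0]
wrist_force: [1.3, -0.8, 1.2]
finger_gap: 0.0699
grip_force: 0.0
```

Emit:
apply_moves --moves '[0,0,0,0,0,0,0,0,0,0,0,0,0,0,0,0,0,0,0,0,0,0,0,0,0,0,0,0,0,0,0,0,0,0,0,0]' --claw 0

```text
clock: 23.78
tcp_pos: [0.6727, -0.1542, 0.0158]
orientation: [0.002, 0.068, 0.998, -0.0]
wrist_force: [0.3, 0.9, 6.4]
finger_gap: 0.0578
grip_force: 38.1
```

Emit:
apply_moves --moves '[0,0,0.4,0,0,0,0,0,1,0,0,0,0,0,1.8,0,0,0.1,-0.2,0.3,2.6,0,0,0.2,-0.6,1,3.2,0,0,0.32,-1.1,1.8,3.2,0,0,0.44,-1.7,2.7,3.2,0,0,0.56,-2.3,3.7,3.2,0,0,0.68,-3,4.8,3.2,0,0,0.8,-3.7,5.9,3.2,0,0,0.92,-4.4,7,3.2,0,0,1.04,-5.1,8.1,3.2,0,0,1.16,-5.7,9.1,3.2,0,0,1.28,-6.2,9.9,3.2,0,0,1.4,-6.54,10.4,3.2,0,0,1.52,-6.54,10.46,3.2,0,0,1.629,-6.54,10.46,3.2,0,0,1.629,-6.54,10.46,3.2,0,0,1.629]'

```text
clock: 25.28
tcp_pos: [0.508, 0.1078, 0.0942]
orientation: [0.0, -0.678, 0.735, -0.0]
wrist_force: [0.3, -0.2, 0.4]
finger_gap: 0.0577
grip_force: 37.4
```

```bash
python3 - <<'E'
from h import *
st();go(.034,0,.0265);bars("top")
E
```

```text
t 25.28 tcp [0.508  0.1078 0.0942] clamp 0.0338 0.0002 closeyaw 175.41 zax [ 0.001 -0.    -1.   ] F [ 0.3 -0.2  0.4] gap 0.0577 j [ 0.05  0.3  -0.35  0.92 -0.   -1.44]
shift [ 0.01  0.01 -2.71]
```

Emit:
apply_moves --moves '[0,0,-0.8,0,0,0,0,0,-1.6,0,0,0,0,0,-2.2,0,0,0,0,0,-2.5,0,0,0,0,0,-2.66,0,0,0,0,0,-2.66,0,0,0,0,0,-2.66,0,0,0]'

```text
clock: 25.92
tcp_pos: [0.5116, 0.1062, 0.0292]
orientation: [0.002, -0.678, 0.735, -0.003]
wrist_force: [1.7, -3.8, 7.6]
finger_gap: 0.0582
grip_force: 41.7
```

Emit:
apply_moves --moves '[0,0,0,0,0,0,0,0,0,0,0,0,0,0,0,0,0,0,0,0,0,0,0,0,0,0,0.6,0,0,0,0,0,1.6,0,0,0,0,0,3,0,0,0,0,0,4.4,0,0,-0.1,0,0,5,0,0,-0.2,0,0,5,0,0,-0.2]' --claw 100

```text
clock: 26.75
tcp_pos: [0.5103, 0.1079, 0.1562]
orientation: [0.003, -0.601, 0.799, -0.002]
wrist_force: [0.9, -0.0, -0.5]
finger_gap: 0.0852
grip_force: 0.0
```

```bash
python3 - <<'E'
from h import *
s=st()
snap("top","t11.png");im1=np.load("top.npz")["im"]
snap("wrist","w11.png");im2=np.load("wrist.npz")["im"]
cv2.imwrite("pics/c11.png",np.hstack([cv2.resize(im2,(480,360)),cv2.resize(im1[130:245,60:360],(320,123)).copy() if 0 else cv2.resize(im1[180:240,170:300],(320,148)).repeat(1,0) if 0 else cv2.resize(im1[170:245,100:167+0],(320,360))]))
E
```

```text
t 26.75 tcp [0.5103 0.1079 0.1562] clamp 0.0342 -0.0021 closeyaw 163.89 zax [ 0.007  0.001 -1.   ] F [ 0.9 -0.  -0.5] gap 0.0852 j [ 0.05  0.25 -0.25  1.06  0.   -1.24]
```

View pics/c11.png

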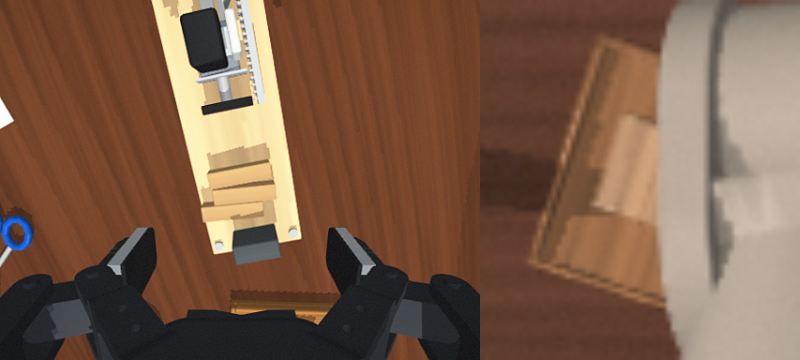

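Three bars on the bed, but the one at the stop (238,212) seems to have been knocked sideways. Look from directly above, rectified.

Emit:
apply_moves --moves '[0.05,1,0.5,0,0,0.1,0.15,2.2,1,0,0,0.2,0.15,2.4,1,0,0,0.2,0.15,2.4,1,0,0,0.2,0.15,2.4,1,0,0,0.2,0.15,2.4,1,0,0,0.2]'

```text
clock: 27.35
tcp_pos: [0.5103, 0.1668, 0.1753]
orientation: [-0.001, -0.679, 0.734, 0.001]
wrist_force: [-0.3, 1.5, -0.3]
finger_gap: 0.0856
grip_force: 0.0
```

```bash
python3 - <<'E'
from h import *
st();snap("wrist","w12.png")
# rectified clamp view: x right -0.05..0.115, y down -0.055..0.055 (5px/mm)
def rect(cam,z,s=4800,x0=-.04,x1=.115,y0=-.055,y1=.055):
    X,Y=np.meshgrid(np.arange(x0,x1,1/s),np.arange(y0,y1,1/s))
    P=o+X[...,None]*ex+Y[...,None]*ey+[0,0,z]
    uv=p(cam,P.reshape(-1,3)).astype(np.float32).reshape(*X.shape,2)
    g=cv2.remap(np.load(cam+".npz")["im"],uv[...,0],uv[...,1],cv2.INTER_LINEAR)
    for v in np.arange(-.03,.1,.01):
        cv2.line(g,(int((v-x0)*s),0),(int((v-x0)*s),8 if round(v*1000)%50 else 20),(0,0,255),1)
    for v in(-.03,0,.03): cv2.line(g,(0,int((v-y0)*s)),(15,int((v-y0)*s)),(0,0,255),1)
    return g
cv2.imwrite("pics/r12.png",rect("wrist",.028))
E
```

```text
t 27.35 tcp [0.5103 0.1668 0.1753] clamp 0.0929 0.0024 closeyaw 175.52 zax [-0.003 -0.001 -1.   ] F [-0.3  1.5 -0.3] gap 0.0856 j [ 0.17  0.27 -0.17  1.13 -0.   -1.33]
```

View pics/r12.png

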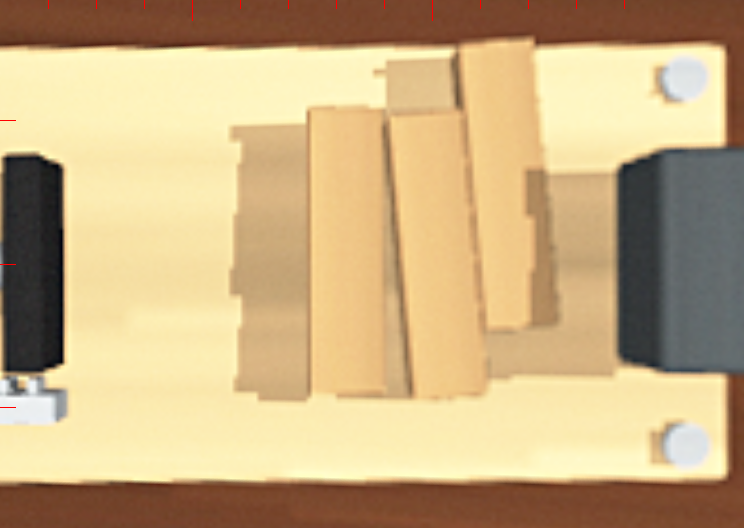

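Bar A (next to the stop) was knocked: centre about clamp (65, −17) mm, tilted 5°; B about (51, −2), C about (32, −3). I'll regrip A by its ends and shift it back.

Emit:
apply_moves --moves '[0,0,0,0,0,0,0,0,0,0,0,0,0,0,0,0,0,0]' --claw 82

```text
clock: 27.65
tcp_pos: [0.5114, 0.1671, 0.1768]
orientation: [-0.0, -0.679, 0.734, 0.0]
wrist_force: [-0.2, -0.7, 1.2]
finger_gap: 0.07
grip_force: 0.0
```

```bash
python3 -c "
from h import *
st();go(.075,-.016,.0205)"
```

```text
t 27.65 tcp [0.5114 0.1671 0.1768] clamp 0.0932 0.0013 closeyaw 175.5 zax [-0. -0. -1.] F [-0.2 -0.7  1.2] gap 0.07 j [ 0.17  0.27 -0.17  1.13 -0.   -1.33]
shift [ 0.63 -0.78 -6.25]
```

Emit:
apply_moves --moves '[0.3,-0.4,-0.8,0,0,0,0.62,-0.78,-1.8,0,0,0,0.62,-0.78,-3,0,0,0,0.62,-0.78,-4.2,0,0,0,0.62,-0.78,-5.2,0,0,0,0.62,-0.78,-5.9,0,0,0,0.62,-0.78,-6.22,0,0,0,0.62,-0.78,-6.22,0,0,0,0.62,-0.78,-6.22,0,0,0]'

```text
clock: 28.4
tcp_pos: [0.5272, 0.148, 0.0218]
orientation: [-0.0, -0.679, 0.734, 0.0]
wrist_force: [0.0, -0.9, -0.7]
finger_gap: 0.0705
grip_force: 0.0
```

Emit:
apply_moves --moves '[0,0,0,0,0,0,0,0,0,0,0,0,0,0,0,0,0,0,0,0,0,0,0,0,0,0,0,0,0,0,0,0,0,0,0,0]' --claw 0 --newtons 25

```text
clock: 28.9
tcp_pos: [0.5282, 0.1483, 0.0233]
orientation: [0.001, -0.679, 0.734, -0.001]
wrist_force: [-0.6, 0.1, 7.5]
finger_gap: 0.0587
grip_force: 27.1
```

```bash
python3 -c "
from h import *
st();go(.082,0,.022)"
```

```text
t 28.9 tcp [0.5282 0.1483 0.0233] clamp 0.0758 -0.0169 closeyaw 175.56 zax [ 0.003  0.    -1.   ] F [-0.6  0.1  7.5] gap 0.0587 j [ 0.13  0.42 -0.36  0.78 -0.   -1.37]
shift [-0.65  0.3  -0.05]
```

Emit:
apply_moves --moves '[0,0.05,0.15,0,0,0,-0.15,0.08,0.2,0,0,0,-0.35,0.1,0.2,0,0,0,-0.55,0.1,0.2,0,0,0,-0.65,0.15,0.2,0,0,0,-0.65,0.25,0.2,0,0,0,-0.65,0.3,0.2,0,0,0,-0.65,0.3,0.1,0,0,0,-0.65,0.3,0,0,0,0,-0.65,0.3,0,0,0,0]'

```text
clock: 29.73
tcp_pos: [0.5112, 0.156, 0.0232]
orientation: [0.001, -0.679, 0.734, -0.0]
wrist_force: [-4.5, 0.0, 15.0]
finger_gap: 0.0588
grip_force: 28.3
```

Emit:
apply_moves --moves '[0,0,0,0,0,0,0,0,0,0,0,0,0,0,0,0,0,0,0,0,0,0,0,0,0,0,0.6,0,0,0,0,0,1.6,0,0,0,0,0,3,0,0,0,0,0,4.4,0,0,0,0,0,6,0,0,0,0,0,6,0,0,0,0,0,6,0,0,0,0,0,6,0,0,0]' --claw 82

```text
clock: 30.73
tcp_pos: [0.5106, 0.1556, 0.1711]
orientation: [-0.0, -0.679, 0.734, 0.0]
wrist_force: [0.4, -0.7, -1.0]
finger_gap: 0.0699
grip_force: 0.0
```

```bash
python3 - <<'E'
from h import *
st();snap("wrist","w13.png")
s=2400;x0,x1,y0,y1=-.04,.115,-.055,.055
X,Y=np.meshgrid(np.arange(x0,x1,1/s),np.arange(y0,y1,1/s))
def rect(cam):
    uv=p(cam,(o+X[...,None]*ex+Y[...,None]*ey+[0,0,.028]).reshape(-1,3)).astype(np.float32).reshape(*X.shape,2)
    return cv2.remap(np.load(cam+".npz")["im"],uv[...,0],uv[...,1],cv2.INTER_LINEAR)
g=rect("wrist");cv2.imwrite("pics/r13.png",g)
# bars darker/more saturated than the bed: print runs along x at several y
h=cv2.cvtColor(g,cv2.COLOR_BGR2HSV)
for yy in(-.04,-.033,-.027,-.02,0,.02,.027,.033,.04):
    r=h[int((yy-y0)*s)];print(yy*1e3," ".join(f"{r[int((x/1000-x0)*s),2]}/{r[int((x/1000-x0)*s),1]}" for x in range(16,92,4)))
E
```

```text
t 30.73 tcp [0.5106 0.1556 0.1711] clamp 0.0817 0.0012 closeyaw 175.55 zax [-0. -0. -1.] F [ 0.4 -0.7 -1. ] gap 0.0699 j [ 0.15  0.26 -0.19  1.12  0.   -1.35]
-40.0 254/61 254/65 254/62 254/65 254/62 254/64 254/65 254/62 254/66 254/64 254/64 254/63 254/65 254/66 254/67 254/65 254/64 254/64 254/65
-33.0 254/63 254/61 255/63 254/72 254/71 254/73 254/61 254/60 255/59 255/56 255/58 254/62 254/63 254/63 254/61 254/61 254/60 254/61 254/60
-27.0 220/100 221/102 167/119 243/110 239/113 235/115 147/121 243/110 239/113 237/114 237/110 251/87 242/113 240/114 240/114 231/118 254/66 253/69 253/70
-20.0 207/100 208/101 169/116 243/111 239/113 236/111 126/119 244/109 240/113 238/114 232/118 149/110 246/110 241/111 228/119 218/124 255/77 252/81 192/96
0.0 194/103 195/102 167/115 243/110 240/113 234/116 198/108 229/120 242/112 239/113 234/112 197/102 147/121 243/109 179/120 179/120 178/109 192/101 128/84
20.0 216/103 217/101 179/110 242/111 240/113 237/112 213/109 138/111 243/107 240/112 237/115 227/115 152/109 248/108 186/121 184/116 173/122 217/101 184/100
27.0 204/104 206/103 205/104 240/114 234/116 228/117 194/109 185/103 244/109 243/111 241/112 227/116 185/101 243/113 242/110 239/114 234/116 250/82 250/83
33.0 251/74 252/75 252/75 251/75 252/75 251/73 252/77 251/75 252/76 252/75 253/76 254/73 254/76 253/75 252/75 252/76 252/75 252/76 251/76
40.0 253/69 253/71 253/70 253/71 253/69 253/73 253/70 253/72 253/71 252/71 253/73 252/74 253/71 252/74 254/62 254/59 254/58 254/59 254/58
```

All three bars now span y −30..30 at about x 32, 51, 70 mm (slight tilt, which the jaw will square). On to the trigger.

Emit:
apply_moves --moves '[0,-0.4,0,0,0,-0.12,-0.05,-1,0,0,0,-0.24,-0.1,-1.8,0,0,0,-0.36,-0.2,-2.7,0,0,0,-0.48,-0.25,-3.6,0,0,0,-0.6,-0.3,-4.5,0,0,0,-0.72,-0.4,-5.4,0,0,0,-0.84,-0.45,-6.3,0,0,0,-0.96,-0.5,-7.2,0,0,0,-1.08,-0.6,-8,0,0,0,-1.2,-0.65,-8.7,0,0,0,-1.32,-0.67,-9.2,0,0,0,-1.44,-0.67,-9.45,0,0,0,-1.569,-0.67,-9.45,0,0,0,-1.569,-0.67,-9.45,0,0,0,-1.569,-0.67,-9.45,0,0,0,-1.569]' --claw 82

```text
clock: 32.12
tcp_pos: [0.4932, -0.08, 0.1704]
orientation: [-0.001, 0.036, 0.999, 0.0]
wrist_force: [0.4, 0.5, -1.4]
finger_gap: 0.0699
grip_force: 0.0
```

```bash
python3 - <<'E'
from h import *
st();go(-.155,0,.086);snap("wrist","w14.png",s=1.5)
P=[c2w(*q) for q in [(-.148,-.013,.115),(-.138,-.013,.115),(-.138,.013,.115),(-.148,.013,.115),(-.182,-.013,.115),(-.182,.013,.115)]]
print((p("wrist",P)*1.5).round(0).tolist())
E
```

```text
t 32.12 tcp [ 0.4932 -0.08    0.1704] clamp -0.1545 0.0006 closeyaw 85.84 zax [-0.002  0.001 -1.   ] F [ 0.4  0.5 -1.4] gap 0.0699 j [-0.32  0.2  -0.27  1.1   0.   -0.25]
shift [ 0.02 -0.02 -3.38]
[[400.0, 354.0], [422.0, 354.0], [423.0, 298.0], [400.0, 298.0], [324.0, 354.0], [322.0, 298.0]]
```

View pics/w14.png

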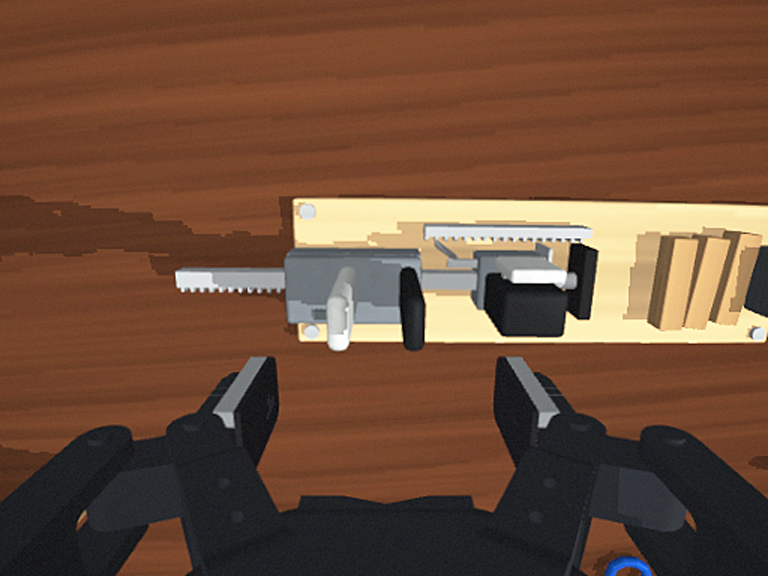

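Handle top (403–425, 348) and trigger (330–350, 345) are ~1.5 mm forward of my estimate; bars lie in a row at right. Descend, centre, squeeze.

Emit:
apply_moves --moves '[0.02,0,-0.8,0,0,0,0.02,0,-1.6,0,0,0,0.02,0,-2.4,0,0,0,0.02,0,-3,0,0,0,0.02,0,-3.38,0,0,0,0.03,0.1,-3.38,0,0,0,0.03,0.15,-3.38,0,0,0,0.03,0.15,-3.38,0,0,0]'

```text
clock: 32.83
tcp_pos: [0.4953, -0.0765, 0.0878]
orientation: [0.001, 0.037, 0.999, -0.0]
wrist_force: [1.0, 0.5, 0.5]
finger_gap: 0.07
grip_force: 0.0
```

Emit:
apply_moves --moves '[0,0,0,0,0,0,0,0,0,0,0,0,0,0,0,0,0,0,0,0,0,0,0,0,0,0,0,0,0,0,0,0,0,0,0,0,0,0,0,0,0,0,0,0,0,0,0,0,0,0,0,0,0,0]' --claw 0 --newtons 50

```text
clock: 33.58
tcp_pos: [0.4966, -0.0767, 0.0897]
orientation: [0.002, 0.038, 0.999, 0.0]
wrist_force: [-0.6, 5.0, 12.0]
finger_gap: 0.0271
grip_force: 51.1
```

```bash
python3 -c "
from h import *
st();vision.read_camera('top')"
```

```text
t 33.58 tcp [ 0.4966 -0.0767  0.0897] clamp -0.1509 -0.0025 closeyaw 85.67 zax [ 0.005  0.    -1.   ] F [-0.6  5.  12. ] gap 0.0271 j [-0.31  0.27 -0.4   0.9   0.   -0.24]
```

Emit:
apply_moves --moves '[0,0,0,0,0,0,0,0,0,0,0,0,0,0,0,0,0,0,0,0,0,0,0,0,0,0,0,0,0,0,0,0,0,0,0,0]' --claw 82

```text
clock: 34.13
tcp_pos: [0.4944, -0.0765, 0.0868]
orientation: [-0.0, 0.038, 0.999, 0.0]
wrist_force: [-0.3, -0.4, 0.6]
finger_gap: 0.0702
grip_force: 0.0
```

Emit:
apply_moves --moves '[0,0,0,0,0,0,0,0,0,0,0,0,0,0,0,0,0,0,0,0,0,0,0,0,0,0,0,0,0,0,0,0,0,0,0,0,0,0,0,0,0,0,0,0,0,0,0,0,0,0,0,0,0,0]' --claw 0

```text
clock: 34.88
tcp_pos: [0.4957, -0.0766, 0.0886]
orientation: [0.001, 0.038, 0.999, 0.0]
wrist_force: [-1.1, 3.3, 11.6]
finger_gap: 0.0272
grip_force: 51.3
```

Emit:
apply_moves --moves '[0,0,0,0,0,0,0,0,0,0,0,0,0,0,0,0,0,0,0,0,0,0,0,0,0,0,0,0,0,0,0,0,0,0,0,0]' --claw 82

```text
clock: 35.38
tcp_pos: [0.4944, -0.0765, 0.0867]
orientation: [-0.0, 0.038, 0.999, 0.0]
wrist_force: [-0.3, 0.5, 0.3]
finger_gap: 0.07
grip_force: 0.0
```

```bash
cat >> h.py <<'E'
def jaw():
    # rectify side+wrist views of bed at bar-top height; report dark pad / bars profile on y=-10,0,10 mm
    st();snap("wrist","wj.png");s=2000;x0,x1=-.06,.095
    for y in(-.026,-.01,.01,.026):
        X=np.arange(x0,x1,.0025);P=o+X[:,None]*ex+y*ey+[0,0,.028]
        uv=p("wrist",P).astype(np.float32).reshape(1,-1,2)
        v=cv2.cvtColor(cv2.remap(np.load("wrist.npz")["im"],uv[...,0],uv[...,1],cv2.INTER_LINEAR),cv2.COLOR_BGR2HSV)[0,:,2]
        print(int(y*1e3)," ".join(f"{int(round(a*1e3))}:{b}" for a,b in zip(X,v)))
E
python3 -c "
from h import *
jaw()"
```

```text
t 35.38 tcp [ 0.4944 -0.0765  0.0867] clamp -0.1509 -0.0003 closeyaw 85.67 zax [-0.001  0.001 -1.   ] F [-0.3  0.5  0.3] gap 0.07 j [-0.31  0.27 -0.4   0.9   0.   -0.24]
-26 -60:16 -57:21 -55:23 -52:22 -50:21 -47:21 -45:18 -42:17 -40:26 -37:29 -35:44 -32:46 -30:48 -27:47 -25:49 -22:48 -20:47 -17:48 -15:50 -12:50 -10:53 -7:52 -5:52 -2:55 0:56 3:56 5:57 8:136 10:253 13:228 15:100 18:101 20:114 23:109 25:177 28:235 30:232 33:230 35:0 38:0 40:0 43:0 45:0 48:0 50:0 53:0 55:0 58:0 60:0 63:0 65:0 68:0 70:0 73:0 75:0 78:0 80:0 83:0 85:0 88:0 90:0 93:0
-10 -60:18 -57:26 -55:20 -52:24 -50:22 -47:23 -45:24 -42:20 -40:28 -37:24 -35:25 -32:21 -30:21 -27:21 -25:23 -22:22 -20:18 -17:24 -15:23 -12:22 -10:23 -7:22 -5:22 -2:37 0:43 3:43 5:153 8:203 10:204 13:117 15:109 18:101 20:115 23:107 25:163 28:235 30:0 33:0 35:0 38:0 40:0 43:0 45:0 48:0 50:0 53:0 55:0 58:0 60:0 63:0 65:0 68:0 70:0 73:0 75:0 78:0 80:0 83:0 85:0 88:0 90:0 93:0
10 -60:128 -57:129 -55:133 -52:135 -50:141 -47:140 -45:142 -42:141 -40:141 -37:144 -35:146 -32:149 -30:144 -27:144 -25:148 -22:146 -20:147 -17:122 -15:13 -12:24 -10:21 -7:15 -5:22 -2:36 0:48 3:41 5:101 8:182 10:184 13:122 15:107 18:109 20:115 23:110 25:0 28:0 30:0 33:0 35:0 38:0 40:0 43:0 45:0 48:0 50:0 53:0 55:0 58:0 60:0 63:0 65:0 68:0 70:0 73:0 75:0 78:0 80:0 83:0 85:0 88:0 90:0 93:0
26 -60:89 -57:223 -55:92 -52:236 -50:101 -47:122 -45:151 -42:96 -40:237 -37:96 -35:205 -32:206 -30:211 -27:255 -25:255 -22:255 -20:255 -17:253 -15:251 -12:250 -10:249 -7:249 -5:249 -2:228 0:201 3:202 5:202 8:200 10:200 13:116 15:105 18:109 20:113 23:0 25:0 28:0 30:0 33:0 35:0 38:0 40:0 43:0 45:0 48:0 50:0 53:0 55:0 58:0 60:0 63:0 65:0 68:0 70:0 73:0 75:0 78:0 80:0 83:0 85:0 88:0 90:0 93:0
```

The jaw advances about 12 mm per squeeze. Continue.

Emit:
apply_moves --moves '[0,0,0,0,0,0,0,0,0,0,0,0,0,0,0,0,0,0,0,0,0,0,0,0,0,0,0,0,0,0,0,0,0,0,0,0,0,0,0,0,0,0,0,0,0,0,0,0,0,0,0,0,0,0]' --claw 0

```text
clock: 36.18
tcp_pos: [0.4957, -0.0766, 0.0887]
orientation: [0.001, 0.038, 0.999, 0.0]
wrist_force: [-1.7, 3.4, 11.8]
finger_gap: 0.0271
grip_force: 51.3
```

Emit:
apply_moves --moves '[0,0,0,0,0,0,0,0,0,0,0,0,0,0,0,0,0,0,0,0,0,0,0,0,0,0,0,0,0,0,0,0,0,0,0,0]' --claw 82

```text
clock: 36.68
tcp_pos: [0.4945, -0.0765, 0.0868]
orientation: [-0.0, 0.038, 0.999, 0.0]
wrist_force: [-0.4, 0.9, 0.4]
finger_gap: 0.0699
grip_force: 0.0
```

Emit:
apply_moves --moves '[0,0,0,0,0,0,0,0,0,0,0,0,0,0,0,0,0,0,0,0,0,0,0,0,0,0,0,0,0,0,0,0,0,0,0,0,0,0,0,0,0,0,0,0,0,0,0,0,0,0,0,0,0,0]' --claw 0

```text
clock: 37.43
tcp_pos: [0.4957, -0.0766, 0.0887]
orientation: [0.001, 0.038, 0.999, 0.0]
wrist_force: [-2.3, 3.7, 12.1]
finger_gap: 0.0269
grip_force: 51.3
```

Emit:
apply_moves --moves '[0,0,0,0,0,0,0,0,0,0,0,0,0,0,0,0,0,0,0,0,0,0,0,0,0,0,0,0,0,0,0,0,0,0,0,0]' --claw 82

```text
clock: 37.93
tcp_pos: [0.4944, -0.0765, 0.0867]
orientation: [-0.0, 0.038, 0.999, 0.0]
wrist_force: [-0.4, -0.1, 0.1]
finger_gap: 0.07
grip_force: 0.0
```

Emit:
apply_moves --moves '[0,0,0,0,0,0,0,0,0,0,0,0,0,0,0,0,0,0,0,0,0,0,0,0,0,0,0,0,0,0,0,0,0,0,0,0,0,0,0,0,0,0,0,0,0,0,0,0,0,0,0,0,0,0]' --claw 0

```text
clock: 38.68
tcp_pos: [0.4957, -0.0766, 0.0887]
orientation: [0.001, 0.038, 0.999, 0.0]
wrist_force: [-1.1, 3.8, 11.3]
finger_gap: 0.0269
grip_force: 51.3
```

Emit:
apply_moves --moves '[0,0,0,0,0,0,0,0,0,0,0,0,0,0,0,0,0,0,0,0,0,0,0,0,0,0,0,0,0,0,0,0,0,0,0,0]' --claw 82

```text
clock: 39.18
tcp_pos: [0.4944, -0.0765, 0.0868]
orientation: [-0.0, 0.038, 0.999, 0.0]
wrist_force: [-0.9, -0.1, -0.1]
finger_gap: 0.0697
grip_force: 0.0
```

Emit:
apply_moves --moves '[0,0,0,0,0,0,0,0,0,0,0,0,0,0,0,0,0,0,0,0,0,0,0,0,0,0,0,0,0,0,0,0,0,0,0,0,0,0,0,0,0,0,0,0,0,0,0,0,0,0,0,0,0,0]' --claw 0

```text
clock: 39.93
tcp_pos: [0.4957, -0.0766, 0.0887]
orientation: [0.001, 0.038, 0.999, 0.0]
wrist_force: [-1.2, 2.6, 11.9]
finger_gap: 0.0273
grip_force: 51.3
```

Emit:
apply_moves --moves '[0,0,0,0,0,0,0,0,0,0,0,0,0,0,0,0,0,0,0,0,0,0,0,0,0,0,0,0,0,0,0,0,0,0,0,0]' --claw 82

```text
clock: 40.43
tcp_pos: [0.4945, -0.0765, 0.0868]
orientation: [-0.0, 0.038, 0.999, 0.0]
wrist_force: [-0.2, 0.3, 0.4]
finger_gap: 0.07
grip_force: 0.0
```

```bash
cat >> h.py <<'E'
def prof(cam,y,z,x0,x1):
    X=np.arange(x0,x1,.003);uv=p(cam,o+X[:,None]*ex+y*ey+[0,0,z]).astype(np.float32).reshape(1,-1,2)
    v=cv2.cvtColor(cv2.remap(np.load(""+cam+".npz")["im"],uv[...,0],uv[...,1],cv2.INTER_LINEAR),cv2.COLOR_BGR2HSV)[0,:,2]
    print(cam,int(y*1e3),int(z*1e3)," ".join(f"{int(round(a*1e3))}:{b}" for a,b in zip(X,v)))
E
python3 -c "
from h import *
for c in('top','side'): snap(c,c+'j.png')
prof('top',0,.04,-.06,.11);prof('top',-.01,.085,-.11,.05);prof('side',.01,.04,-.06,.11)"
```

```text
top 0 40 -60:145 -57:146 -54:148 -51:146 -48:145 -45:145 -42:143 -39:140 -36:143 -33:146 -30:125 -27:92 -24:54 -21:33 -18:43 -15:47 -12:46 -9:44 -6:45 -3:42 0:47 3:46 6:47 9:47 12:71 15:158 18:164 21:162 24:158 27:129 30:128 33:69 36:44 39:55 42:121 45:199 48:196 51:192 54:185 57:186 60:204 63:195 66:192 69:168 72:135 75:138 78:147 81:144 84:137 87:112 90:69 93:70 96:83 99:85 102:84 105:85 108:83
top -10 85 -110:175 -107:175 -104:175 -101:175 -98:178 -95:183 -92:166 -89:117 -86:101 -83:116 -80:141 -77:178 -74:181 -71:183 -68:183 -65:185 -62:165 -59:162 -56:163 -53:163 -50:164 -47:165 -44:161 -41:161 -38:163 -35:150 -32:109 -29:65 -26:33 -23:41 -20:46 -17:44 -14:46 -11:47 -8:45 -5:45 -2:47 1:49 4:47 7:72 10:134 13:162 16:162 19:162 22:163 25:132 28:35 31:43 34:59 37:161 40:196 43:194 46:190 49:175
side 10 40 -60:158 -57:157 -54:157 -51:156 -48:156 -45:158 -42:165 -39:187 -36:181 -33:174 -30:173 -27:173 -24:179 -21:186 -18:205 -15:229 -12:240 -9:251 -6:244 -3:232 0:188 3:164 6:153 9:159 12:185 15:216 18:222 21:222 24:218 27:213 30:201 33:186 36:147 39:75 42:48 45:45 48:42 51:57 54:148 57:229 60:242 63:238 66:233 69:235 72:241 75:242 78:233 81:205 84:150 87:110 90:111 93:112 96:114 99:115 102:120 105:116 108:105
```

Pad is now at ~41 mm, touching the row. More squeezes to press it in.

Emit:
apply_moves --moves '[0,0,0,0,0,0,0,0,0,0,0,0,0,0,0,0,0,0,0,0,0,0,0,0,0,0,0,0,0,0,0,0,0,0,0,0,0,0,0,0,0,0,0,0,0,0,0,0,0,0,0,0,0,0,0,0,0,0,0,0]' --claw 0 --newtons 60

```text
clock: 41.37
tcp_pos: [0.4957, -0.0766, 0.0889]
orientation: [0.001, 0.038, 0.999, 0.0]
wrist_force: [-1.8, 2.9, 12.6]
finger_gap: 0.0271
grip_force: 61.3
```

Emit:
apply_moves --moves '[0,0,0,0,0,0,0,0,0,0,0,0,0,0,0,0,0,0,0,0,0,0,0,0,0,0,0,0,0,0,0,0,0,0,0,0]' --claw 82

```text
clock: 41.87
tcp_pos: [0.4944, -0.0765, 0.0867]
orientation: [-0.0, 0.038, 0.999, 0.0]
wrist_force: [0.2, 0.2, -0.1]
finger_gap: 0.0698
grip_force: 0.0
```

Emit:
apply_moves --moves '[0,0,0,0,0,0,0,0,0,0,0,0,0,0,0,0,0,0,0,0,0,0,0,0,0,0,0,0,0,0,0,0,0,0,0,0,0,0,0,0,0,0,0,0,0,0,0,0,0,0,0,0,0,0,0,0,0,0,0,0]' --claw 0

```text
clock: 42.7
tcp_pos: [0.4955, -0.0766, 0.089]
orientation: [0.001, 0.038, 0.999, 0.0]
wrist_force: [-3.3, 3.6, 14.4]
finger_gap: 0.0273
grip_force: 60.1
```

Emit:
apply_moves --moves '[0,0,0,0,0,0,0,0,0,0,0,0,0,0,0,0,0,0,0,0,0,0,0,0,0,0,0,0,0,0,0,0,0,0,0,0]' --claw 82

```text
clock: 43.2
tcp_pos: [0.4946, -0.0765, 0.0868]
orientation: [-0.0, 0.038, 0.999, 0.0]
wrist_force: [0.2, 0.5, -1.0]
finger_gap: 0.0701
grip_force: 0.0
```

Emit:
apply_moves --moves '[0,0,0,0,0,0,0,0,0,0,0,0,0,0,0,0,0,0,0,0,0,0,0,0,0,0,0,0,0,0,0,0,0,0,0,0,0,0,0,0,0,0,0,0,0,0,0,0,0,0,0,0,0,0,0,0,0,0,0,0]' --claw 0

```text
clock: 44.03
tcp_pos: [0.4955, -0.0766, 0.0892]
orientation: [0.001, 0.038, 0.999, -0.0]
wrist_force: [-3.3, 3.8, 15.8]
finger_gap: 0.0268
grip_force: 60.5
```

Emit:
apply_moves --moves '[0,0,0,0,0,0,0,0,0,0,0,0,0,0,0,0,0,0,0,0,0,0,0,0,0,0,0,0,0,0,0,0,0,0,0,0]' --claw 82

```text
clock: 44.53
tcp_pos: [0.4946, -0.0765, 0.0869]
orientation: [-0.0, 0.038, 0.999, 0.0]
wrist_force: [0.5, 0.9, -0.4]
finger_gap: 0.0702
grip_force: 0.0
```

Emit:
apply_moves --moves '[0,0,0,0,0,0,0,0,0,0,0,0,0,0,0,0,0,0,0,0,0,0,0,0,0,0,0,0,0,0,0,0,0,0,0,0,0,0,0,0,0,0,0,0,0,0,0,0,0,0,0,0,0,0,0,0,0,0,0,0]' --claw 0

```text
clock: 45.37
tcp_pos: [0.4956, -0.0766, 0.0892]
orientation: [0.001, 0.038, 0.999, -0.0]
wrist_force: [-2.9, 4.0, 15.8]
finger_gap: 0.0269
grip_force: 60.5
```

Emit:
apply_moves --moves '[0,0,0,0,0,0,0,0,0,0,0,0,0,0,0,0,0,0,0,0,0,0,0,0,0,0,0,0,0,0,0,0,0,0,0,0]' --claw 82

```text
clock: 45.87
tcp_pos: [0.4947, -0.0765, 0.0869]
orientation: [-0.0, 0.038, 0.999, 0.0]
wrist_force: [-0.4, -0.8, -0.3]
finger_gap: 0.0701
grip_force: 0.0
```

```bash
python3 -c "
from h import *
for c in('top','side'): snap(c,c+'k.png')
prof('top',0,.04,-.06,.11);prof('top',-.01,.085,-.06,.05);st()"
```

```text
top 0 40 -60:145 -57:144 -54:146 -51:146 -48:147 -45:146 -42:145 -39:140 -36:144 -33:147 -30:146 -27:144 -24:142 -21:144 -18:129 -15:109 -12:59 -9:30 -6:43 -3:46 0:47 3:50 6:49 9:49 12:47 15:46 18:46 21:49 24:48 27:116 30:128 33:92 36:44 39:47 42:100 45:176 48:187 51:192 54:182 57:181 60:204 63:196 66:191 69:167 72:135 75:138 78:147 81:144 84:138 87:113 90:69 93:70 96:82 99:83 102:84 105:88 108:86
top -10 85 -60:189 -57:191 -54:173 -51:165 -48:166 -45:168 -42:171 -39:164 -36:162 -33:162 -30:161 -27:162 -24:161 -21:115 -18:82 -15:51 -12:32 -9:43 -6:49 -3:46 0:47 3:49 6:48 9:48 12:46 15:46 18:46 21:99 24:153 27:73 30:36 33:47 36:106 39:186 42:196 45:193 48:185
t 45.97 tcp [ 0.4947 -0.0766  0.087 ] clamp -0.151 -0.0005 closeyaw 85.68 zax [-0.  0. -1.] F [ 0.3  0.5 -0.2] gap 0.07 j [-0.31  0.27 -0.4   0.9   0.   -0.24]
```

Emit:
apply_moves --moves '[0,0,0,0,0,0,0,0,0,0,0,0,0,0,0,0,0,0,0,0,0,0,0,0,0,0,0,0,0,0,0,0,0,0,0,0,0,0,0,0,0,0,0,0,0,0,0,0,0,0,0,0,0,0,0,0,0,0,0,0]' --claw 0

```text
clock: 46.8
tcp_pos: [0.4956, -0.0766, 0.0892]
orientation: [0.001, 0.038, 0.999, 0.0]
wrist_force: [-3.1, 3.3, 15.2]
finger_gap: 0.0272
grip_force: 60.5
```

Emit:
apply_moves --moves '[0,0,0,0,0,0,0,0,0,0,0,0,0,0,0,0,0,0,0,0,0,0,0,0,0,0,0,0,0,0,0,0,0,0,0,0]' --claw 82

```text
clock: 47.3
tcp_pos: [0.4946, -0.0765, 0.0869]
orientation: [-0.0, 0.038, 0.999, 0.0]
wrist_force: [0.2, 0.6, -0.0]
finger_gap: 0.0698
grip_force: 0.0
```

Emit:
apply_moves --moves '[0,-0.1,0.8,0,0,0,0,-0.1,1.8,0,0,0,0,-0.1,3,0,0,0,0,-0.1,4.2,0,0,0,0,-0.3,5,0,0,0,-0.5,-1.3,5.2,0,0,0,-1,-2.5,5.2,0,0,0,-1.5,-3.7,5.2,0,0,0,-1.8,-4.9,5.2,0,0,0,-2,-6,5.2,0,0,0,-2,-6,5.2,0,0,0,-2,-6,5.2,0,0,0,-2,-6,5.2,0,0,0,-2,-6,5.2,0,0,0]'

```text
clock: 48.47
tcp_pos: [0.4447, -0.2258, 0.2169]
orientation: [-0.0, 0.037, 0.999, 0.0]
wrist_force: [0.2, 0.1, -0.7]
finger_gap: 0.07
grip_force: 0.0
```

```bash
python3 - <<'E'
from h import *
for c in('top','side'): snap(c,c+'z.png')
prof('top',0,.04,-.03,.05);prof('top',-.01,.085,-.04,.04);st()
for y in(-.04,-.033,-.027,.027,.033,.04): prof('top',y,.028,.035,.095)
a=np.load("top.npz")["im"][125:250,100:320];b=np.load("side.npz")["im"][120:350,60:370]
cv2.imwrite("pics/final.png",np.vstack([cv2.resize(a,(600,341)),cv2.resize(b[80:,60:230],(600,530))])[:600] if 0 else np.hstack([cv2.resize(a,(440,250),interpolation=2),cv2.resize(b[70:230,20:250],(360,250),interpolation=2)]))
E
```

```text
top 0 40 -30:146 -27:143 -24:142 -21:144 -18:129 -15:109 -12:58 -9:30 -6:41 -3:48 0:47 3:49 6:51 9:48 12:46 15:47 18:44 21:46 24:47 27:116 30:129 33:94 36:46 39:49 42:99 45:177 48:184
top -10 85 -40:166 -37:163 -34:162 -31:159 -28:161 -25:161 -22:149 -19:75 -16:68 -13:30 -10:39 -7:48 -4:47 -1:47 2:47 5:47 8:47 11:44 14:44 17:46 20:57 23:164 26:112 29:30 32:46 35:79 38:159
t 48.57 tcp [ 0.4449 -0.2257  0.217 ] clamp -0.3035 0.0377 closeyaw 85.76 zax [-0.  0. -1.] F [-0.5  0.6  0.2] gap 0.0701 j [-0.63  0.17 -0.19  1.21  0.   -0.56]
top -40 28 35:231 38:231 41:231 44:231 47:232 50:232 53:232 56:232 59:231 62:231 65:231 68:231 71:231 74:231 77:232 80:231 83:232 86:231 89:231 92:230
top -33 28 35:210 38:205 41:164 44:184 47:199 50:202 53:197 56:200 59:208 62:206 65:206 68:209 71:205 74:200 77:223 80:227 83:226 86:227 89:228 92:231
top -27 28 35:156 38:155 41:116 44:184 47:196 50:194 53:192 56:188 59:180 62:199 65:195 68:194 71:186 74:166 77:201 80:198 83:194 86:185 89:195 92:203
top 27 28 35:189 38:187 41:160 44:191 47:193 50:191 53:183 56:177 59:160 62:170 65:164 68:157 71:155 74:149 77:217 80:206 83:194 86:194 89:194 92:210
top 33 28 35:221 38:221 41:216 44:221 47:221 50:220 53:220 56:219 59:211 62:210 65:210 68:211 71:220 74:219 77:221 80:219 83:219 86:219 89:218 92:218
top 40 28 35:227 38:227 41:226 44:228 47:226 50:226 53:225 56:225 59:225 62:225 65:225 68:227 71:230 74:232 77:232 80:232 83:232 86:232 89:232 92:229
```

View pics/final.png

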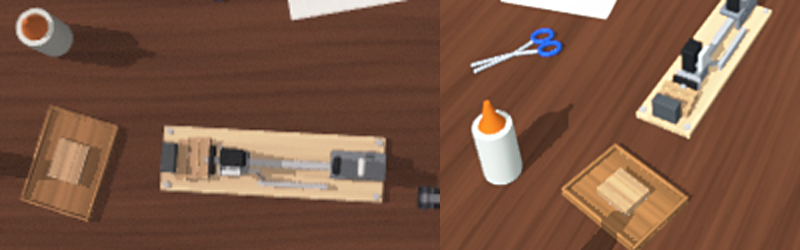

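The blank is in the tray and the three bars sit clamped in a square row, with the pad about 11–13 mm in and no further advance on the last squeeze. The robot is clear, so I'm handing in.

```bash
python3 -c "
from workcell import job
print(job.hand_in())"
```

```text
the job is handed in; nothing more can be done
None
```

I handed the job in at about 49 s; the hand-in call gave no verdict. In the last pictures the blank lies flat in the tray, all three bars are gripped in a row between pad and stop, and the trigger and release are let go. My estimate from the images is that the pad is pressed in 11–13 mm.

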